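# Put a stripped saxophone up in the repair cradle

## Robot

A 6-joint arm with a two-finger parallel gripper is mounted at the origin on the work surface. World frame = base frame: x ahead of the robot, y to its left, z up, the work surface at z = 0. Lengths are in m, angles in rad, forces in N, time in s.
With the tool pointing down it reaches from about 0.325 to 0.75 m from the base axis. Payload 7.6 kg.
Tool frame: the origin (TCP) lies between the finger pads; the fingertips stand 17 mm ahead of it and the grasp point (between the pads) lies 2 mm behind it; z points along the fingers, y is the line along which they close (so a half turn about z gives the same grasp; the last joint's range is limited). The gripper opens to 85 mm and grips with 20 to 120 N. Pads are 22 mm wide; open, the fingers measure 114 mm over their backs; the gripper's body (76 mm by 85 mm) begins 54 mm behind the grasp point. The pads swing forward as they close: fully open they stand 13 mm farther back than shut.
Start: joints at [1.23, 0.052, 1.401, -0, 1.689, -0.07], TCP at [0.14, 0.506, 0.248] pointing down, gripper open.
Joint ranges: [-2.9, 2.9], [-0.91, 2.17], [0.12, 2.37], [-1.06, 4.2], [0.26, 2.73], [-2.93, 2.93]. Speed limits (rad/s): [2.57, 2.57, 3.01, 3.14, 3.14, 3.14].

## Interface

Orientations are given as a rotation vector (axis times angle).
In Python, from cell import status, cams, job gives the robot as it stands. The module is installed in compiled form; this text tells all that it offers.
- The arm moves only by the shell command python3 -m creep 'ROWS' [OPENING] [FORCE]. ROWS is JSON, a list of rows, each an object with "delta_pos": the shift along the tool's x, y, z in units of 40 mm (1.0 is 40 mm), a list of three; "dr": the turn, a rotation vector about the tool's x, y, z in rad, a list of three. In form: [{"delta_pos": [tx, ty, tz], "dr": [ax, ay, az]}, ...]. A call has 1 to 5 rows; each row is the pose to reach, as a shift and turn from the pose commanded when the call began, along the tool's axes at that moment; what a row does not reach only later rows make up. A row lasts 1/10 s, in which the tool goes at most 50 mm and 8.59 degrees, less where a joint would pass 70% of its speed; a pose out of reach is approached as far as the arm can. A call with a gripper value outside its range is refused whole. OPENING is the opening, from 0 (shut) to 1 (fully open), set as the call begins (- or left out, the last holds). The fingers move at their own pace and stop on an object; FORCE is the grip in N (left out, the last holds). Time passes only in rows, so rows that repeat a pose let the fingers close. It gives the time, the measured TCP pose, the force, the opening and the grip force at its end, in the units of the state.
- status.state(): the state, without advancing time (a new reading comes with each control period).
- cams.get_image(name): name is "scene" or "top" or "wrist"; returns the picture (480x640x3 uint8, red, green, blue); there is no depth.
- cams.calibration(name): a dict with "intrinsics" (3x3 intrinsics, pixels), "T" (4x4, takes a point from camera to world coordinates). Camera axes: x right, y down, z forward; pixel columns grow to the right and rows downward; lengths in m; the calibration is good to about 2 mm. The wrist camera is an equidistant fisheye: a pixel r from the principal point sees the ray r / f radians off the axis. A picture is of the moment at which its call begins: read the wrist's pose just before it. calibration takes no time and is no camera call; for the wrist camera it gives the pose at the moment of the call.
- job.sign_off(): hands the job in; it is judged then, once.
Trained networks look in the newest picture that a camera, given by its name, has taken for a name from the list of things; names that differ only in an ending like _2 or _b are one class to them, and where a whole thing is asked for, a point or a joint stands for the part that bears it (a point fixed in the world has none). Each returns a list of dicts, best first, with "p" (0 to 1); they miss things now and then, are a little off and sometimes report something else, mostly with a low value. They report only what shows in the picture. A call takes as long as a camera call. They do not tell look-alikes from the thing itself.
- cams.masks_of(camera, name): "pixels" (480x640 bool, what is visible of it) and "pixel" ([column, row] in pixels, amid what is visible of it).
The state is a dict: "clock": time; "joints": joint angles; "joint_velocities": joint speeds; "tau": joint torques, N m; "position": TCP position; "ee_rot": TCP orientation; "force": force on the tool from outside, world axes, zero at the start; "ft_torque": the same for the moment, N m; "gripper_width": opening from 0.0 (shut) to 1.0 (fully open); "grasp_force": force on a finger pad.
Only numpy, scipy, OpenCV 4.12 (cv2) and the standard library are available. Lean on these libraries where they do the work, as an engineer would, in place of code of your own. Each camera call takes 0.05 s, during which the arm holds its last target. There are 200 camera calls.

## Task

Open the cradle's jaw with its lock knob and gather every loose brass key into the parts tin. Find where the stripped saxophone body balances by small trial lifts in a light grip, lift it there so that it hangs level without tipping, and lay it in the cradle's two saddles with its bell at the end away from the knob. Then turn the knob back clockwise until it clicks locked, disturbing nothing else on the bench.

Things in the scene. Friction and masses are not known exactly. Their poses are not given: they have to be found in the camera images.
- sax: stripped body of a small straight saxophone: lacquered brass tube 440 mm long, 24 mm thick (27 near the bell, 20 at the narrow end). Origin on its axis at mid-length; y along the axis to the narrow end, z up through the tone holes (21 mm above the axis); flanks bare. 0.4 to 0.85 kg; hidden balance point on the axis between y = -80 and +60 mm. Lies with its axis 35 mm above the bench
- sax_bell_end (a point): centre of the bell's mouth (66 mm across), 220 mm from the origin. Slippery lacquer: gripped lightly off the balance point the body swivels in the fingers and its heavy end stays down; within some 12 mm of it, it comes up level. A squeeze of over 50 N per finger spoils the thin brass; 25 to 30 N carries it
- sax_narrow_end (a point): centre of the narrow end, on the axis, 220 mm from the origin. The body stands on two pairs of brass guards under it, at y = -147 to -175 and +163 to +193 mm of the body, 60 mm wide overall, bottoms 35 mm below the axis
- cradle: fixed repair cradle: dark steel plate 80 x 290 mm, 12 thick, two felt-lined saddles 20 mm wide at y = -120 and +120 mm (floors 50 mm above the bench, walls flared at the top, lips at 83 mm). Bell saddle (y -120): 29 mm between walls. The other has a jaw on its +x side. Origin at the bench under the plate's centre; y along the tube towards the saddle with the jaw and lock knob
- cradle_seat (a point): midway between the saddles, 62 mm above the bench: where the middle of the saxophone's axis (its origin) belongs, the bell towards the cradle's -y, tone holes up
- lock_knob (a joint): lock knob on the cam housing by the cradle's +y saddle, rad: 0 locked (as found), grows counter-clockwise from above to 1.4, open. A spring detent resists up to half way either way (peak 0.12 N m), throws it back if let go before, clicks over beyond. Locked, the jaw's lip lies over the tube's place and keeps it in or out; open, that saddle is clear from 15 mm on one side to 20 mm on the other
- knob_grip (a point): on the knob's axis at gripping height, 104 mm above the bench, 62 mm to the +x side of the cradle's centre line. The knob: black bar 36 mm long, 13 wide, top 11 mm above this point, on a disc 34 mm across whose top is 23 mm below it. x runs along the bar and turns with it (at joint 0 along the cradle's x)
- tin: open parts tin fixed on the bench, 120 x 220 mm outside, walls 18 mm high and 3 mm thick, floor 3 mm thick; origin under its centre, y along its length
- oil_bottle: small white oil bottle 34 mm across, 85 mm tall; a bystander, origin under its centre
- screwdriver: screwdriver, 170 mm, lying on the bench; a bystander
- pad_jar: open glass jar 56 mm across, 50 mm tall; a bystander, origin under its centre
- key1: small brass saxophone key lying flat: hinge tube 8.4 mm thick, 62 to 72 mm long, at one end a round pad cup 17 mm across on one side and a finger plate on the other; 30 g. Origin under a bare stretch of the tube (bare from 26 mm behind to 16 mm ahead), the place to grip; x along the tube to the cup end, y towards the cup, z up; the tube's axis is 4 mm above the origin. May be absent (None)
- key2: small brass saxophone key lying flat: hinge tube 8.4 mm thick, 62 to 72 mm long, at one end a round pad cup 18 mm across on one side and a finger plate on the other; 33 g. Origin under a bare stretch of the tube (bare from 26 mm behind to 17 mm ahead), the place to grip; x along the tube to the cup end, y towards the cup, z up; the tube's axis is 4 mm above the origin. May be absent (None)
- key3: small brass saxophone key lying flat: hinge tube 8.4 mm thick, 62 to 72 mm long, at one end a round pad cup 19 mm across on one side and a finger plate on the other; 36 g. Origin under a bare stretch of the tube (bare from 26 mm behind to 19 mm ahead), the place to grip; x along the tube to the cup end, y towards the cup, z up; the tube's axis is 4 mm above the origin. May be absent (None)
- key4: small brass saxophone key lying flat: hinge tube 8.4 mm thick, 62 to 72 mm long, at one end a round pad cup 21 mm across on one side and a finger plate on the other; 39 g. Origin under a bare stretch of the tube (bare from 26 mm behind to 21 mm ahead), the place to grip; x along the tube to the cup end, y towards the cup, z up; the tube's axis is 4 mm above the origin. May be absent (None)
- key5: small brass saxophone key lying flat: hinge tube 8.4 mm thick, 62 to 72 mm long, at one end a round pad cup 22 mm across on one side and a finger plate on the other; 42 g. Origin under a bare stretch of the tube (bare from 26 mm behind to 25 mm ahead), the place to grip; x along the tube to the cup end, y towards the cup, z up; the tube's axis is 4 mm above the origin. May be absent (None)
Things that resemble listed ones, but are neither listed nor needed, are in the scene too. What is shaped like the key2 but blue or purple is not meant.

How it is judged:
On the way, in this order (a step that is already met when the one before it is completed fails the run):
1. the saxophone body hangs level in the light grip, clear of everything (both ends at least 60 mm above the bench) (angle between sax's own y axis and vertical between 1.5008 and 1.6408 rad and height (world z) of each of sax_bell_end, sax_narrow_end above 0.06 m and contact force between the fingers and sax above 2 N and contact force between cradle and sax below 0.2 N), for 0.5 s.
2. the saxophone body lies in both saddles of the cradle, bell away from the lock knob (y of sax_bell_end in the frame of cradle between -0.235 and -0.205 m and z of sax_bell_end in the frame of cradle between 0.055 and 0.07 m and z of sax_narrow_end in the frame of cradle between 0.055 and 0.07 m and x of sax_bell_end in the frame of cradle between -0.012 and 0.012 m and contact force between cradle and sax above 1 N), for 0.2 s.
3. the lock knob is turned back past its click to locked, with the body in the saddles (y of sax_bell_end in the frame of cradle between -0.235 and -0.205 m and z of sax_bell_end in the frame of cradle between 0.055 and 0.07 m and z of sax_narrow_end in the frame of cradle between 0.055 and 0.07 m and x of sax_bell_end in the frame of cradle between -0.012 and 0.012 m and value of joint lock_knob below 0.15 rad), for 0.2 s.
At the end, for the whole second after the job is handed in: every key present rests in the tin; the saxophone lies in both saddles, bell away from the knob, its middle within 15 mm of the cradle's along the axis, both ends within 12 mm of the centre line and 55 to 70 mm above the bench; the knob has clicked back locked (below 0.15 rad) (all of step 3 and x of sax_narrow_end in the frame of cradle between -0.012 and 0.012 m and linear speed of sax below 0.02 m/s and x of key1 in the frame of tin between -0.058 and 0.058 m and y of key1 in the frame of tin between -0.108 and 0.108 m and z of key1 in the frame of tin between -0.005 and 0.03 m and linear speed of each of key1, key2, key3, key4, key5 below 0.03 m/s and x of key2 in the frame of tin between -0.058 and 0.058 m and y of key2 in the frame of tin between -0.108 and 0.108 m and z of key2 in the frame of tin between -0.005 and 0.03 m and x of key3 in the frame of tin between -0.058 and 0.058 m and y of key3 in the frame of tin between -0.108 and 0.108 m and z of key3 in the frame of tin between -0.005 and 0.03 m and x of key4 in the frame of tin between -0.058 and 0.058 m and y of key4 in the frame of tin between -0.108 and 0.108 m and z of key4 in the frame of tin between -0.005 and 0.03 m and x of key5 in the frame of tin between -0.058 and 0.058 m and y of key5 in the frame of tin between -0.108 and 0.108 m and z of key5 in the frame of tin between -0.005 and 0.03 m); the robot touches nothing.
It fails at once if the thin brass body is squeezed with more than 50 N per finger (contact force between the fingers and sax above 105 N).
It fails at once if the saxophone body is tipped steeply (more than 25 degrees) or rolled over (angle between sax's own y axis and vertical below 1.13 rad or angle between sax's own y axis and vertical above 2.01 rad or angle between sax's own z axis and vertical above 0.9 rad).
It fails at once if a bystander (oil bottle, screwdriver, jar) is shoved by more than 30 mm (distance of any of oil_bottle, screwdriver, pad_jar from where it was at the start of the episode above 0.03 m).
Of key1, key2, key3, key4, key5 only 3 to 5 are there at a start; the rules pass over those that are not, and their reading is None.
At some moment in a run one of key1, key2, key3, key4, key5 may be knocked a few centimetres aside while the robot is not near it.
Once in a run the grip may slacken for a moment while it holds something.
It also fails if it takes over 192 s, if anything falls off the work surface, if the arm or the gripper's body presses on something with over 40 N, if the wrist force passes 120 N, or if a joint passes its speed limit or range.

## Working session

There is one attempt and no reset: what is moved stays moved. The work goes in short steps, Python scripts to look and compute and a shell command to move; the robot and the scene stay as the last step left them, time stands still between calls to the robot, and variables do not carry over. Pictures are saved under pics/ and viewed, at most 14 in all, crops included, and the job is handed in when it is done.

```bash
mkdir -p pics; cat > h.py <<'E'
import numpy as np, cv2
from cell import status, cams, job
from scipy.spatial.transform import Rotation as R
def ray(cam, px, cal=None):
    c=cal or cams.calibration(cam); K=np.array(c["intrinsics"]); T=np.array(c["T"])
    px=np.atleast_2d(px).astype(float)
    u=(px[:,0]-K[0,2])/K[0,0]; v=(px[:,1]-K[1,2])/K[1,1]
    if cam=="wrist":
        r=np.hypot(u,v)+1e-12; d=np.stack([np.sin(r)*u/r,np.sin(r)*v/r,np.cos(r)],1)
    else: d=np.stack([u,v,np.ones_like(u)],1)
    return T[:3,3], d@T[:3,:3].T
def at(cam,px,z,cal=None):
    o,d=ray(cam,px,cal); return o+d*((z-o[2])/d[:,2])[:,None]
def snap(cam,name=None):
    im=cams.get_image(cam)
    if name: cv2.imwrite("pics/"+name,im[:,:,::-1])
    return im
def pose():
    s=status.state(); return np.array(s["position"]),R.from_rotvec(s["ee_rot"])
def go(p,yaw=None):
    """shift in tool units and turn about tool z to take tool pos p, with tool y axis along yaw (mod pi)"""
    q,r=pose(); d=r.inv().apply(np.array(p)-q)/0.04
    out=[np.round(d,3)]
    if yaw is not None:
        y=r.as_matrix()[:,1]; cur=np.arctan2(y[1],y[0]); dz=(yaw-cur+np.pi/2)%np.pi-np.pi/2
        out.append(("dr_z",round(-dz,3)))
    return out
E
python3 - <<'E'
from h import *
s=status.state();print(s)
for c in("scene","top","wrist"):
    snap(c,c+"0.png"); cal=cams.calibration(c);print(c,np.round(cal["intrinsics"],1).tolist(),np.round(cal["T"],3).tolist())
E
```

```text
{'clock': 0.0, 'joints': array([ 1.22971255e+00,  5.28234390e-02,  1.40173667e+00, -2.80114733e-05,
        1.68858980e+00, -7.02860343e-02]), 'joint_velocities': array([-1.69618824e-03, -3.20446242e-03,  9.79048473e-05, -2.84160624e-04,
        4.29309912e-05, -6.90711581e-04]), 'tau': array([-5.93813420e-04, -3.81670582e+01, -3.60190094e+01, -9.86458667e-05,
        6.16380974e-03,  1.82077116e-05]), 'position': array([0.14032304, 0.5056135 , 0.24747335]), 'ee_rot': array([-4.24035293e-01, -3.11254968e+00,  2.40326178e-03]), 'force': array([-0.79300983, -0.085218  , -0.55339931]), 'ft_torque': array([ 0.00389408,  0.02009796, -0.05034665]), 'grasp_force': 0.0, 'gripper_width': 0.9972938007050045}
scene [[554.1, 0.0, 314.3], [0.0, 554.1, 240.8], [0.0, 0.0, 1.0]] [[0.317, 0.674, -0.668, 1.385], [0.948, -0.223, 0.226, -0.305], [0.003, -0.705, -0.709, 1.011], [0.0, 0.0, 0.0, 1.0]]
top [[527.0, 0.0, 324.1], [0.0, 527.0, 237.5], [0.0, 0.0, 1.0]] [[0.033, -0.979, 0.201, 0.278], [-0.999, -0.032, 0.005, -0.015], [0.001, -0.201, -0.98, 1.336], [0.0, 0.0, 0.0, 1.0]]
wrist [[371.6, 0.0, 314.6], [0.0, 371.6, 235.1], [0.0, 0.0, 1.0]] [[0.268, 0.929, 0.254, 0.076], [0.963, -0.258, -0.071, 0.523], [-0.0, 0.264, -0.965, 0.375], [0.0, 0.0, 0.0, 1.0]]
```

View pics/top0.png

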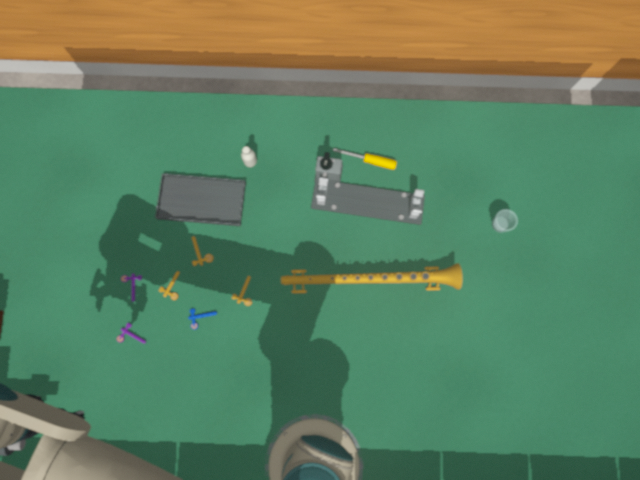

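View pics/scene0.png

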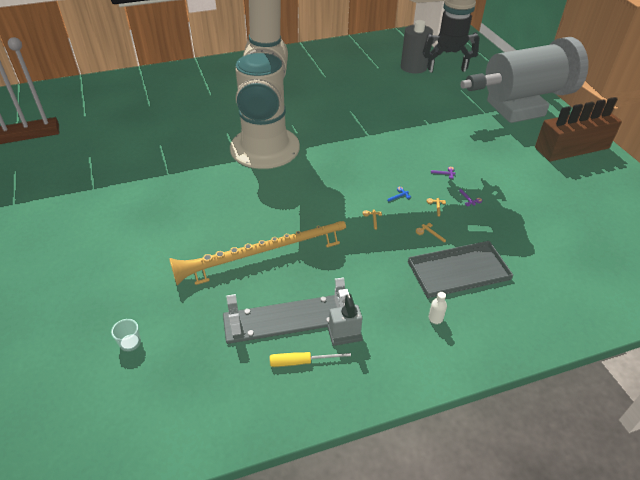

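The top view shows the sax at about (370,278), bell right at (460,276), and the cradle at (370,200) with the knob at (326,161). The tin is at (201,198), and brass keys lie at (202,252), (170,286) and (243,292). The blue and purple ones are decoys. The scene view shows the same three brass keys.

```bash
python3 - <<'E'
from h import *
im=snap("top"); hsv=cv2.cvtColor(im,cv2.COLOR_RGB2HSV)
for n in("sax","cradle","lock_knob","tin","key1","key2","key4","oil_bottle","screwdriver","pad_jar"):
    for m in cams.masks_of("top",n)[:5]:
        M=m["pixels"]; ys,xs=np.nonzero(M)
        z={"sax":.035,"cradle":.012,"lock_knob":.115,"tin":.018}.get(n,.004)
        P=at("top",np.c_[xs,ys],z); r=cv2.minAreaRect((P[:,:2]*1000).astype(np.float32)); 
        b=cv2.boxPoints(r)
        print(n,round(m["p"],2),np.round(m["pixel"]),"c",np.round(r[0]),"size",np.round(r[1]),"ang",round(r[2],1),"mean",np.round(P.mean(0)[:2]*1000),"hsv",np.median(hsv[M],0))
E
```

```text
sax 0.64 [385. 277.] c [ 447. -131.] size [ 65. 447.] ang 3.4 mean [ 448. -152.] hsv [ 22. 163. 157.]
cradle 0.75 [360. 199.] c [ 686. -121.] size [293. 157.] ang 82.9 mean [ 663. -104.] hsv [ 79.  16. 112.]
lock_knob 0.6 [325. 163.] c [722.  -7.] size [41. 29.] ang 1.9 mean [719.  -7.] hsv [74. 33. 64.]
tin 0.72 [383. 278.] c [ 446. -131.] size [ 61. 451.] ang 4.0 mean [ 450. -145.] hsv [ 22.  165.  155.5]
tin 0.56 [201. 197.] c [639. 315.] size [223. 125.] ang 87.5 mean [638. 314.] hsv [ 84.  14. 107.]
key1 0.74 [131. 276.] c [411. 483.] size [48. 60.] ang 78.0 mean [418. 478.] hsv [137.5 119.  106.5]
key1 0.74 [128. 332.] c [281. 466.] size [68. 49.] ang 47.4 mean [290. 470.] hsv [138. 112. 153.]
key1 0.65 [200. 256.] c [511. 304.] size [75. 47.] ang 9.0 mean [499. 307.] hsv [ 21. 151. 128.]
key1 0.64 [196. 313.] c [332. 292.] size [67. 51.] ang 82.1 mean [338. 301.] hsv [106. 189. 172.]
key1 0.61 [243. 298.] c [408. 197.] size [71. 48.] ang 5.9 mean [401. 192.] hsv [ 23. 136. 130.]
key2 0.74 [131. 276.] c [411. 483.] size [48. 60.] ang 78.0 mean [418. 478.] hsv [137.5 119.  106.5
[... 501 characters left out ...]
4 [128. 332.] c [281. 466.] size [68. 49.] ang 47.4 mean [290. 470.] hsv [138. 112. 153.]
key4 0.65 [200. 256.] c [511. 304.] size [75. 47.] ang 9.0 mean [499. 307.] hsv [ 21. 151. 128.]
key4 0.64 [196. 313.] c [332. 292.] size [67. 51.] ang 82.1 mean [338. 301.] hsv [106. 189. 172.]
key4 0.61 [243. 298.] c [408. 197.] size [71. 48.] ang 5.9 mean [401. 192.] hsv [ 23. 136. 130.]
oil_bottle 0.75 [250. 154.] c [767. 201.] size [51. 35.] ang 3.7 mean [766. 201.] hsv [ 32.  17. 193.]
screwdriver 0.94 [379. 161.] c [ 772. -115.] size [154.  27.] ang 77.1 mean [ 767. -139.] hsv [ 27. 255. 222.]
pad_jar 0.74 [505. 220.] c [ 612. -474.] size [52. 71.] ang 28.2 mean [ 611. -475.] hsv [ 79.  49. 160.]
```

```bash
python3 - <<'E'
from h import *
print(go([.43,.28,.28],0.0)); print(np.round(pose()[1].as_matrix(),2))
E
```

```text
[array([-8.486, -3.504, -0.792]), ('dr_z', np.float64(1.3))]
[[-0.96  0.27  0.  ]
 [ 0.27  0.96  0.  ]
 [ 0.    0.   -1.  ]]
```

```bash
python3 -m creep '[{"delta_pos":[-1.2,-0.5,-0.1],"dr":[0,0,0]},{"delta_pos":[-2.4,-1,-0.2],"dr":[0,0,0]},{"delta_pos":[-3.5,-1.5,-0.3],"dr":[0,0,0]},{"delta_pos":[-4.6,-1.9,-0.4],"dr":[0,0,0]},{"delta_pos":[-5.6,-2.3,-0.5],"dr":[0,0,0]}]' && python3 -m creep '[{"delta_pos":[-1,-0.4,-0.1],"dr":[0,0,0]},{"delta_pos":[-2,-0.8,-0.2],"dr":[0,0,0]},{"delta_pos":[-2.9,-1.2,-0.3],"dr":[0,0,0]},{"delta_pos":[-2.9,-1.2,-0.3],"dr":[0,0,0]}]'
cat >> h.py <<'E'
def keys():
    """brass keys from wrist: tube axis/cup from colour-checked masks, on z=4mm plane"""
    im=snap("wrist"); hsv=cv2.cvtColor(im,cv2.COLOR_RGB2HSV); cal=cams.calibration("wrist"); out=[]
    for m in cams.masks_of("wrist","key1"):
        M=m["pixels"]; h=np.median(hsv[M],0)
        ys,xs=np.nonzero(M); P=at("wrist",np.c_[xs,ys],.005,cal)[:,:2]
        out.append((m,h,P))
    return im,out
E
python3 - <<'E'
from h import *
im,o=keys()
cv2.imwrite("pics/w1.png",im[:,:,::-1])
for m,h,P in o: print(round(m["p"],2),np.round(m["pixel"]),h,np.round(P.mean(0)*1000), len(P))
print(pose()[0])
E
```

```text
clock: 1.2
position: [0.3332, 0.3557, 0.2687]
ee_rot: [0.425, 3.112, 0.001]
force: [-0.3, 0.1, -0.8]
gripper_width: 1.001
grasp_force: 0.0
clock: 1.6
position: [0.4334, 0.2772, 0.2805]
ee_rot: [0.432, 3.111, -0.001]
force: [-0.4, 0.2, -0.0]
gripper_width: 1.001
grasp_force: 0.0
0.94 [400. 144.] [ 19. 112. 231.] [407. 380.] 797
0.83 [358. 240.] [ 19. 112. 231.] [494. 310.] 855
0.78 [475. 144.] [142. 126. 182.] [416. 478.] 784
0.65 [236. 178.] [ 18. 126. 166.] [396. 194.] 764
0.61 [314. 109.] [109. 156. 215.] [336. 304.] 861
0.6 [449.  33.] [142. 125. 184.] [287. 470.] 732
[0.43089571 0.27963147 0.28016705]
```

View pics/w1.png

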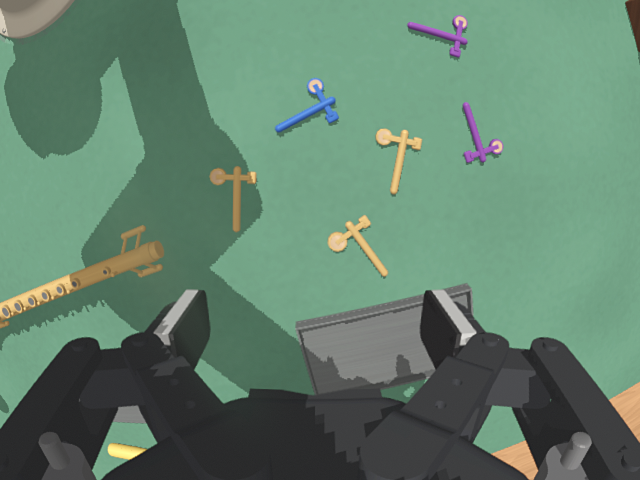

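The wrist view shows three brass keys with tubes running (349,223)→(385,274), (405,131)→(394,192) and (237,168)→(236,230). In each pair the first point is the cup end.

```bash
python3 - <<'E'
from h import *
for n,a,b in(("A",(349,223),(385,274)),("C",(405,131),(394,192)),("B",(237,168),(236,230))):
    P=at("wrist",[a,b],.005)[:,:2]; d=P[0]-P[1]; L=np.linalg.norm(d); d/=L
    g=P[1]+d*.028; yaw=np.arctan2(d[1],d[0])+np.pi/2
    print(n,np.round(P*1000).tolist(),round(L*1000),"grip",np.round(g*1000),"yaw",round(yaw,2),go([*g,.10],yaw))
E
```

```text
A [[469.0, 309.0], [541.0, 335.0]] 76 grip [514. 325.] yaw -1.22 [array([-1.701,  1.662,  4.504]), ('dr_z', np.float64(-0.625))]
C [[386.0, 395.0], [449.0, 366.0]] 69 grip [423. 378.] yaw 4.29 [array([0.847, 2.313, 4.505]), ('dr_z', np.float64(0.152))]
B [[376.0, 207.0], [443.0, 184.0]] 70 grip [416. 193.] yaw 4.38 [array([-0.232, -2.187,  4.504]), ('dr_z', np.float64(0.059))]
```

```bash
python3 -m creep '[{"delta_pos":[0.2,0.5,1],"dr":[0,0,0.05]},{"delta_pos":[0.4,1,2],"dr":[0,0,0.1]},{"delta_pos":[0.6,1.6,3],"dr":[0,0,0.15]},{"delta_pos":[0.85,2.31,4.2],"dr":[0,0,0.15]},{"delta_pos":[0.85,2.31,4.5],"dr":[0,0,0.15]}]' 0.5 30 && python3 -m creep '[{"delta_pos":[0,0,0],"dr":[0,0,0]}]'
cat >> h.py <<'E'
def near(brass=True):
    """nearest brass key to TCP axis: tube line by thinning mask -> fit; print the move to its grip"""
    im,o=keys(); p,_=pose(); best=None
    for m,h,P in o:
        if not(12<h[0]<35): continue
        d=np.linalg.norm(P.mean(0)-p[:2])
        if best is None or d<best[0]: best=(d,m,P)
    d,m,P=best
    # tube: RANSAC line with most inliers within 4.5 mm
    rng=np.random.default_rng(0); b=(0,)
    for _ in range(1500):
        i,j=rng.integers(len(P),size=2); v=P[j]-P[i]; L=np.linalg.norm(v)
        if L<.03: continue
        v/=L; n=np.array([-v[1],v[0]]); k=abs((P-P[i])@n)<.0042
        if k.sum()>b[0]: b=(k.sum(),k)
    Q=P[b[1]]; c=Q.mean(0); v=np.linalg.svd(Q-c,full_matrices=False)[2][0]
    if (P.mean(0)-c)@v<0: v=-v
    t=(Q-c)@v; tail=c+v*np.percentile(t,1); L=np.ptp(np.percentile(t,[1,99]))
    g=tail+v*.028; yaw=np.arctan2(v[1],v[0])+np.pi/2
    print("p",round(m["p"],2),"len",round(L*1000),"grip",np.round(g*1000),go([*g,.0195],yaw),pose()[0])
    return im
E
python3 - <<'E'
from h import *
im=near(); cv2.imwrite("pics/w2.png",im[:,:,::-1])
E
```

```text
clock: 2.2
position: [0.4188, 0.3801, 0.0953]
ee_rot: [-0.649, -3.069, 0.007]
force: [-0.7, -1.3, 0.5]
gripper_width: 0.5
grasp_force: 0.0
clock: 2.3
position: [0.4195, 0.3786, 0.0965]
ee_rot: [-0.65, -3.069, 0.008]
force: [0.2, -0.1, 0.6]
gripper_width: 0.5
grasp_force: 0.0
p 0.95 len 72 grip [431. 373.] [array([-0.255, -0.051,  2.042]), ('dr_z', np.float64(-0.005))] [0.42202    0.37884551 0.1011728 ]
```

View pics/w2.png

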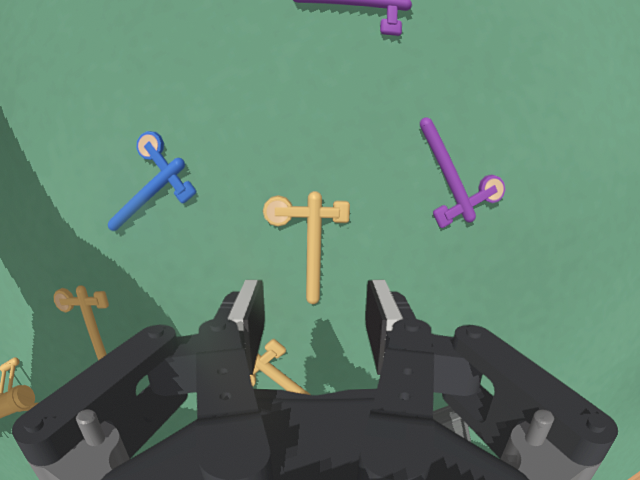

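The key's tube runs vertically from (315,192) to (313,303), centred between the fingers. Descending on it.

```bash
python3 -m creep '[{"delta_pos":[-0.2,-0.05,1],"dr":[0,0,0]},{"delta_pos":[-0.2,-0.05,1.8],"dr":[0,0,0]},{"delta_pos":[-0.2,-0.05,2.04],"dr":[0,0,0]},{"delta_pos":[-0.2,-0.05,2.04],"dr":[0,0,0]}]' && python3 -m creep '[{"delta_pos":[0,0,0],"dr":[0,0,0]},{"delta_pos":[0,0,0],"dr":[0,0,0]},{"delta_pos":[0,0,0],"dr":[0,0,0]},{"delta_pos":[0,0,0],"dr":[0,0,0]}]' 0 40 && python3 -m creep '[{"delta_pos":[0,0,-0.8],"dr":[0,0,0]},{"delta_pos":[0,0,-1.6],"dr":[0,0,0]},{"delta_pos":[0,0,-1.6],"dr":[0,0,0]}]'
python3 - <<'E'
from h import *
print(go([.64,.37,.06],np.pi/2), go([.64,.315,.06],0))
E
```

```text
clock: 2.8
position: [0.429, 0.373, 0.0192]
ee_rot: [-0.656, -3.072, 0.0]
force: [-0.0, 0.2, 0.1]
gripper_width: 0.5
grasp_force: 0.0
clock: 3.2
position: [0.4301, 0.374, 0.0212]
ee_rot: [0.655, 3.07, 0.005]
force: [-0.8, -0.4, 5.8]
gripper_width: 0.067
grasp_force: 39.3
clock: 3.5
position: [0.4315, 0.375, 0.0891]
ee_rot: [0.655, 3.066, 0.013]
force: [0.5, 0.3, 1.3]
gripper_width: 0.061
grasp_force: 39.5
[array([-4.806,  2.007,  0.772]), ('dr_z', np.float64(-0.421))] [array([-5.368,  0.752,  0.763]), ('dr_z', np.float64(1.15))]
```

```bash
python3 -m creep '[{"delta_pos":[-1.1,0.46,0],"dr":[0,0,-0.1]},{"delta_pos":[-2.2,0.9,0],"dr":[0,0,-0.2]},{"delta_pos":[-3.3,1.35,0],"dr":[0,0,-0.3]},{"delta_pos":[-4.4,1.8,0.4],"dr":[0,0,-0.42]},{"delta_pos":[-5.0,2.1,1],"dr":[0,0,-0.42]}]' && python3 -m creep '[{"delta_pos":[0,0,0.4],"dr":[0,0,0]},{"delta_pos":[0,0,0.4],"dr":[0,0,0]}]'
python3 - <<'E'
from h import *
print(go([.65,.375,.032],np.pi/2))
E
```

```text
clock: 4.0
position: [0.6499, 0.3673, 0.0444]
ee_rot: [-0.001, 3.137, 0.003]
force: [0.3, 0.1, -0.5]
gripper_width: 0.064
grasp_force: 39.5
clock: 4.2
position: [0.646, 0.3672, 0.0244]
ee_rot: [-0.003, -3.14, 0.002]
force: [-0.2, -0.7, -0.2]
gripper_width: 0.064
grasp_force: 50.1
[array([-0.1  ,  0.196, -0.19 ]), ('dr_z', np.float64(-0.002))]
```

```bash
python3 -m creep '[{"delta_pos":[0,0.1,-0.05],"dr":[0,0,0]},{"delta_pos":[0,0.1,-0.05],"dr":[0,0,0]},{"delta_pos":[0,0.1,-0.05],"dr":[0,0,0]}]' 0.4 40 && python3 -m creep '[{"delta_pos":[0,0,-1],"dr":[0,0,0]},{"delta_pos":[0.5,0,-2],"dr":[0,0,0]},{"delta_pos":[1.2,-0.4,-2.5],"dr":[0,0,0]},{"delta_pos":[1.4,-1,-2.5],"dr":[0,0,0]},{"delta_pos":[1.4,-1.2,-2.5],"dr":[0,0,0]}]' 0.5
python3 - <<'E'
from h import *
near()
E
```

```text
clock: 4.5
position: [0.6456, 0.3729, 0.0298]
ee_rot: [-0.0, 3.14, 0.001]
force: [-0.2, 0.2, -0.2]
gripper_width: 0.403
grasp_force: 0.0
clock: 5.0
position: [0.5892, 0.3232, 0.1307]
ee_rot: [0.001, 3.139, 0.001]
force: [0.1, 1.0, 0.5]
gripper_width: 0.5
grasp_force: 0.0
p 0.74 len 51 grip [614. 361.] [array([-0.587,  0.949,  2.736]), ('dr_z', np.float64(-1.542))] [0.58994703 0.32328905 0.12892782]
```

```bash
python3 -m creep '[{"delta_pos":[0.7,0,0.2],"dr":[0,0,-0.12]},{"delta_pos":[1.4,0,0.4],"dr":[0,0,-0.24]},{"delta_pos":[2.1,0,0.7],"dr":[0,0,-0.35]},{"delta_pos":[2.1,0,0.7],"dr":[0,0,-0.35]}]'
python3 - <<'E'
from h import *
near()
E
```

```text
clock: 5.5
position: [0.5022, 0.3245, 0.0972]
ee_rot: [0.551, -3.086, 0.002]
force: [0.9, -0.3, -0.4]
gripper_width: 0.502
grasp_force: 0.0
p 0.95 len 79 grip [522. 322.] [array([-0.349, -0.19 ,  2.019]), ('dr_z', np.float64(-0.012))] [0.50594376 0.32482836 0.10027043]
```

```bash
python3 -m creep '[{"delta_pos":[-0.25,-0.19,1],"dr":[0,0,0]},{"delta_pos":[-0.25,-0.19,1.8],"dr":[0,0,0]},{"delta_pos":[-0.25,-0.19,1.97],"dr":[0,0,0]},{"delta_pos":[-0.25,-0.19,1.97],"dr":[0,0,0]}]' && python3 -m creep '[{"delta_pos":[0,0,0],"dr":[0,0,0]},{"delta_pos":[0,0,0],"dr":[0,0,0]},{"delta_pos":[0,0,0],"dr":[0,0,0]},{"delta_pos":[0,0,0],"dr":[0,0,0]}]' 0 40 && python3 -m creep '[{"delta_pos":[0,0,-0.8],"dr":[0,0,0]},{"delta_pos":[0,0,-1.4],"dr":[0,0,0]},{"delta_pos":[0,0,-1.4],"dr":[0,0,0]}]'
python3 - <<'E'
from h import *
print(go([.65,.315,.045],np.pi/2))
E
```

```text
clock: 6.0
position: [0.5183, 0.3204, 0.0212]
ee_rot: [0.544, -3.093, 0.001]
force: [0.1, 0.8, 0.4]
gripper_width: 0.501
grasp_force: 0.0
clock: 6.4
position: [0.5194, 0.3214, 0.0252]
ee_rot: [-0.545, 3.089, 0.003]
force: [-1.0, -0.5, 8.9]
gripper_width: -0.001
grasp_force: 4.4
clock: 6.7
position: [0.5201, 0.3218, 0.0836]
ee_rot: [-0.544, 3.085, 0.005]
force: [1.4, -0.0, 0.5]
gripper_width: 0.001
grasp_force: 0.0
[array([-2.984, -1.271,  0.991]), ('dr_z', np.float64(0.349))]
```

```bash
python3 -m creep '[{"delta_pos":[0.4,0,-0.5],"dr":[0,0,0]},{"delta_pos":[0.4,0,-0.5],"dr":[0,0,0]},{"delta_pos":[0.4,0,-0.5],"dr":[0,0,0]}]' 0.5
python3 - <<'E'
from h import *
im=near(); cv2.imwrite("pics/w3.png",im[:,:,::-1])
E
```

```text
clock: 7.0
position: [0.503, 0.3151, 0.098]
ee_rot: [-0.546, 3.093, 0.001]
force: [-0.2, -0.1, -0.4]
gripper_width: 0.496
grasp_force: 0.0
p 0.9 len 78 grip [517. 321.] [array([-0.396,  0.006,  1.936]), ('dr_z', np.float64(-0.011))] [0.50276367 0.31487854 0.0969494 ]
```

View pics/w3.png

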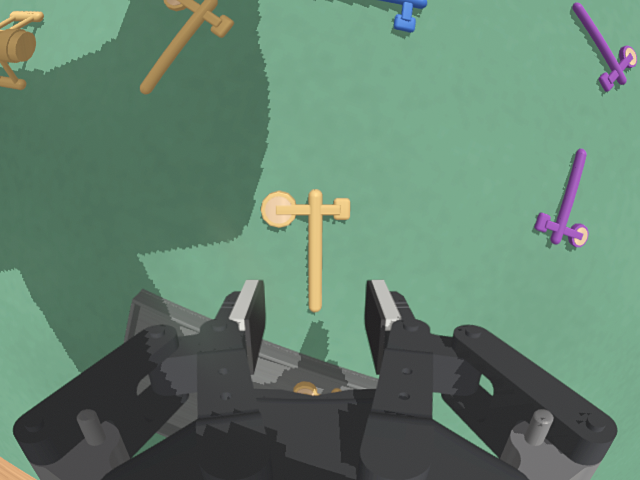

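The key's tube runs from (316,190) to (315,310), still centred, so the fingers rode over it. I'll go lower with a narrower opening.

```bash
python3 -m creep '[{"delta_pos":[-0.35,0,1],"dr":[0,0,0]},{"delta_pos":[-0.35,0,1.7],"dr":[0,0,0]},{"delta_pos":[-0.35,0,1.99],"dr":[0,0,0]},{"delta_pos":[-0.35,0,1.99],"dr":[0,0,0]}]' 0.3 && python3 -m creep '[{"delta_pos":[0,0,0],"dr":[0,0,0]},{"delta_pos":[0,0,0],"dr":[0,0,0]},{"delta_pos":[0,0,0],"dr":[0,0,0]},{"delta_pos":[0,0,0],"dr":[0,0,0]}]' 0 40 && python3 -m creep '[{"delta_pos":[0,0,-0.8],"dr":[0,0,0]},{"delta_pos":[0,0,-1.4],"dr":[0,0,0]},{"delta_pos":[0,0,-1.4],"dr":[0,0,0]}]'
python3 - <<'E'
from h import *
print(go([.65,.315,.045],np.pi/2))
E
```

```text
clock: 7.5
position: [0.5157, 0.3195, 0.0178]
ee_rot: [0.545, -3.092, 0.001]
force: [0.1, -0.2, 0.5]
gripper_width: 0.303
grasp_force: 0.0
clock: 7.9
position: [0.516, 0.3198, 0.0182]
ee_rot: [0.546, -3.094, -0.0]
force: [0.5, 0.2, -0.6]
gripper_width: 0.073
grasp_force: 39.0
clock: 8.2
position: [0.5179, 0.3208, 0.0786]
ee_rot: [-0.545, 3.087, 0.004]
force: [-0.0, 0.1, 0.4]
gripper_width: 0.073
grasp_force: 39.1
[array([-3.047, -1.269,  0.862]), ('dr_z', np.float64(0.349))]
```

```bash
python3 -m creep '[{"delta_pos":[-1,-0.4,0],"dr":[0,0,0.12]},{"delta_pos":[-2,-0.8,0],"dr":[0,0,0.24]},{"delta_pos":[-3.05,-1.25,0.3],"dr":[0,0,0.35]},{"delta_pos":[-3.05,-1.25,0.86],"dr":[0,0,0.35]},{"delta_pos":[-3.05,-1.25,0.86],"dr":[0,0,0.35]}]'
python3 - <<'E'
from h import *
print(pose()[0],status.state()["grasp_force"],status.state()["gripper_width"],go([.65,.308,.022],np.pi/2))
E
```

```text
clock: 8.7
position: [0.6459, 0.3129, 0.0329]
ee_rot: [-0.003, -3.132, 0.006]
force: [-0.7, 0.0, -1.6]
gripper_width: 0.082
grasp_force: 27.7
[0.64585061 0.31289529 0.03290155] 27.66487419605255 0.08171984472394615 [array([-0.106, -0.121,  0.272]), ('dr_z', np.float64(-0.002))]
```

```bash
python3 -m creep '[{"delta_pos":[-0.1,-0.12,0.0],"dr":[0,0,0]},{"delta_pos":[-0.1,-0.12,0.0],"dr":[0,0,0]}]'; python3 - <<'E'
from h import *
print(go([.65,.308,.022],np.pi/2))
E
```

```text
clock: 8.9
position: [0.652, 0.3095, 0.0416]
ee_rot: [0.001, 3.14, 0.001]
force: [0.5, 0.4, 0.4]
gripper_width: 0.071
grasp_force: 41.5
[array([ 0.052, -0.038,  0.489]), ('dr_z', np.float64(-0.001))]
```

Next I'll place this key and move on to B, with its grip near (0.42, 0.19).

```bash
python3 -m creep '[{"delta_pos":[0,0,0.45],"dr":[0,0,0]},{"delta_pos":[0,0,0.45],"dr":[0,0,0]}]' && python3 -m creep '[{"delta_pos":[0,0,0],"dr":[0,0,0]},{"delta_pos":[0,0,0],"dr":[0,0,0]},{"delta_pos":[0,0,0],"dr":[0,0,0]}]' 0.35 && python3 -m creep '[{"delta_pos":[0,0,-1],"dr":[0,0,0]},{"delta_pos":[1.1,-0.5,-1.6],"dr":[0,0,0]},{"delta_pos":[2.1,-1,-1.9],"dr":[0,0,0]},{"delta_pos":[3.1,-1.5,-2],"dr":[0,0,0]},{"delta_pos":[4.2,-2.0,-2],"dr":[0,0,0]}]' && python3 -m creep '[{"delta_pos":[0.9,-0.4,0],"dr":[0,0,0.15]},{"delta_pos":[1.8,-0.8,0],"dr":[0,0,0.3]},{"delta_pos":[1.8,-0.8,0],"dr":[0,0,0.35]},{"delta_pos":[1.8,-0.8,0],"dr":[0,0,0.35]}]' 0.3
python3 - <<'E'
from h import *
im=near();snap("wrist","w4.png")
E
```

```text
clock: 9.1
position: [0.6514, 0.31, 0.0214]
ee_rot: [0.0, 3.141, 0.001]
force: [0.2, 0.0, 0.1]
gripper_width: 0.074
grasp_force: 41.8
clock: 9.4
position: [0.6515, 0.3098, 0.0219]
ee_rot: [-0.001, -3.141, 0.0]
force: [-0.5, -0.2, -0.6]
gripper_width: 0.351
grasp_force: 0.0
clock: 9.9
position: [0.4826, 0.2293, 0.103]
ee_rot: [0.001, 3.139, 0.002]
force: [0.8, 0.3, 0.6]
gripper_width: 0.35
grasp_force: 0.0
clock: 10.3
position: [0.4111, 0.1977, 0.1023]
ee_rot: [0.548, 3.092, 0.001]
force: [-0.5, 0.1, -0.2]
gripper_width: 0.302
grasp_force: 0.0
p 0.8 len 71 grip [421. 190.] [array([-0.264, -0.114,  2.076]), ('dr_z', np.float64(-0.019))] [0.41226423 0.19817284 0.1025427 ]
```

View pics/w4.png

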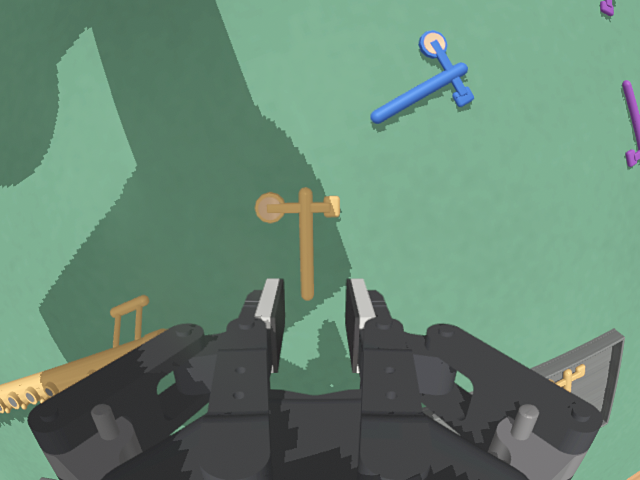

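The tube runs from (306,190) to (308,298), slightly left of centre. A key is visible in the tin. Grasping now.

```bash
python3 -m creep '[{"delta_pos":[-0.25,-0.11,1],"dr":[0,0,-0.02]},{"delta_pos":[-0.25,-0.11,1.8],"dr":[0,0,-0.02]},{"delta_pos":[-0.25,-0.11,2.11],"dr":[0,0,-0.02]},{"delta_pos":[-0.25,-0.11,2.11],"dr":[0,0,-0.02]}]' 0.3 && python3 -m creep '[{"delta_pos":[0,0,0],"dr":[0,0,0]},{"delta_pos":[0,0,0],"dr":[0,0,0]},{"delta_pos":[0,0,0],"dr":[0,0,0]},{"delta_pos":[0,0,0],"dr":[0,0,0]}]' 0 40 && python3 -m creep '[{"delta_pos":[0,0,-0.8],"dr":[0,0,0]},{"delta_pos":[0,0,-1.6],"dr":[0,0,0]},{"delta_pos":[0,0,-1.6],"dr":[0,0,0]}]'
python3 - <<'E'
from h import *
print(go([.65,.245,.07],np.pi/2))
E
```

```text
clock: 10.85
position: [0.4201, 0.1906, 0.018]
ee_rot: [-0.516, -3.098, 0.001]
force: [-0.1, 0.7, 0.2]
gripper_width: 0.299
grasp_force: 0.0
clock: 11.25
position: [0.4203, 0.1907, 0.0182]
ee_rot: [0.517, 3.097, 0.002]
force: [1.6, 2.2, 2.4]
gripper_width: 0.073
grasp_force: 39.2
clock: 11.55
position: [0.4216, 0.1912, 0.0857]
ee_rot: [0.516, 3.092, 0.006]
force: [0.8, -0.6, 1.4]
gripper_width: 0.078
grasp_force: 39.1
[array([-4.96 ,  3.124,  0.436]), ('dr_z', np.float64(-0.331))]
```

```bash
python3 -m creep '[{"delta_pos":[-1,0.63,0],"dr":[0,0,-0.08]},{"delta_pos":[-2,1.26,0],"dr":[0,0,-0.16]},{"delta_pos":[-3,1.9,0],"dr":[0,0,-0.24]},{"delta_pos":[-4,2.5,0],"dr":[0,0,-0.33]},{"delta_pos":[-4.96,3.12,0.4],"dr":[0,0,-0.33]}]' && python3 -m creep '[{"delta_pos":[0,0,0],"dr":[0,0,0]},{"delta_pos":[0,0,0],"dr":[0,0,0]}]'
python3 - <<'E'
from h import *
print(go([.65,.245,.0225],np.pi/2))
E
```

```text
clock: 12.05
position: [0.6503, 0.2444, 0.0665]
ee_rot: [-0.002, 3.139, 0.002]
force: [0.7, 1.1, 0.9]
gripper_width: 0.076
grasp_force: 39.1
clock: 12.25
position: [0.6466, 0.2435, 0.0611]
ee_rot: [-0.002, -3.135, 0.003]
force: [0.6, -0.4, -0.4]
gripper_width: 0.073
grasp_force: 39.1
[array([-0.091,  0.04 ,  0.966]), ('dr_z', np.float64(-0.001))]
```

Now to release it, rise, and head over the cradle knob.

```bash
python3 -m creep '[{"delta_pos":[-0.1,0.04,0.6],"dr":[0,0,0]},{"delta_pos":[-0.1,0.04,1],"dr":[0,0,0]},{"delta_pos":[-0.1,0.04,1],"dr":[0,0,0]}]' && python3 -m creep '[{"delta_pos":[0,0,0],"dr":[0,0,0]},{"delta_pos":[0,0,0],"dr":[0,0,0]},{"delta_pos":[0,0,0],"dr":[0,0,0]}]' 0.35 && python3 -m creep '[{"delta_pos":[0,0,-1.2],"dr":[0,0,0]},{"delta_pos":[0,-0.5,-2.2],"dr":[0,0,0]},{"delta_pos":[0,-1.2,-3.2],"dr":[0,0,0]},{"delta_pos":[0.2,-2.2,-4],"dr":[0,0,0]},{"delta_pos":[0.5,-3.2,-4.5],"dr":[0,0,0]}]' && python3 -m creep '[{"delta_pos":[0,-1,0],"dr":[0,0,0]},{"delta_pos":[0,-2,0],"dr":[0,0,0]},{"delta_pos":[0,-3,0],"dr":[0,0,0]},{"delta_pos":[0,-3,0],"dr":[0,0,0]}]' 0.4
python3 - <<'E'
from h import *
im=snap("wrist","w5.png");print(pose()[0])
for m in cams.masks_of("wrist","lock_knob")[:2]: print(m["p"],m["pixel"],at("wrist",[m["pixel"]],.115))
im=snap("top"); hsv=cv2.cvtColor(im,cv2.COLOR_RGB2HSV)
for m in cams.masks_of("top","key1"):
    print(m["p"],m["pixel"],np.median(hsv[m["pixels"]],0)[0],at("top",[m["pixel"]],.006)[0,:2])
E
```

```text
clock: 12.55
position: [0.6494, 0.245, 0.0233]
ee_rot: [-0.001, -3.137, 0.002]
force: [-0.5, -0.3, -1.2]
gripper_width: 0.07
grasp_force: 39.1
clock: 12.85
position: [0.6522, 0.2457, 0.0273]
ee_rot: [0.001, 3.139, 0.001]
force: [-0.8, 0.2, -0.0]
gripper_width: 0.351
grasp_force: 0.0
clock: 13.35
position: [0.632, 0.1167, 0.2096]
ee_rot: [-0.0, 3.136, 0.001]
force: [0.6, 0.1, 0.2]
gripper_width: 0.354
grasp_force: 0.0
clock: 13.75
position: [0.6314, -0.0072, 0.2065]
ee_rot: [0.01, 3.14, -0.002]
force: [0.1, 1.1, 0.2]
gripper_width: 0.401
grasp_force: 0.0
[ 0.63149007 -0.0047794   0.20642607]
0.61 [318.9, 354.3] [[ 7.10627369e-01 -3.62908338e-04  1.15000000e-01]]
0.72 [133.2, 276.5] 139.0 [0.43460764 0.47270398]
0.56 [129.2, 330.5] 138.0 [0.29970901 0.46841275]
0.55 [226.9, 213.3] 21.0 [0.60738953 0.24668789]
0.53 [197.7, 315.8] 106.0 [0.34138311 0.30122944]
0.48 [207.8, 209.6] 21.0 [0.61566581 0.29708352]
0.47 [183.7, 212.1] 21.0 [0.6069016  0.35921308]
```

View pics/w5.png

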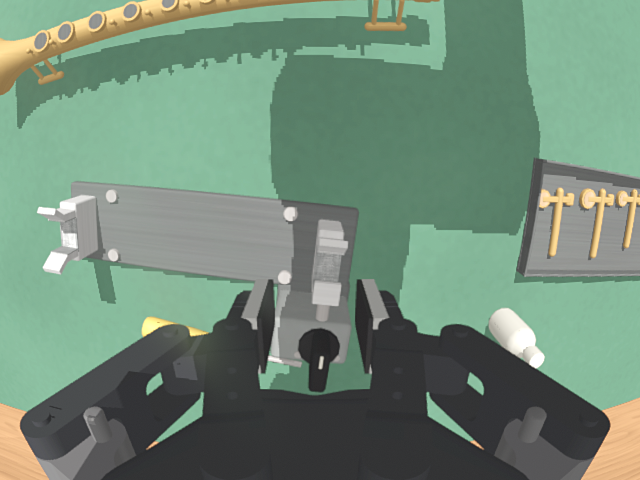

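Three keys lie in the tin at the right. The knob's bar is at about (318,358), the plate's near edge runs (74,181)–(357,209), and the bell saddle is at (75,228).

```bash
python3 - <<'E'
from h import *
P=at("wrist",[(74,181),(357,209)],.012)[:,:2]; d=P[1]-P[0]; L=np.linalg.norm(d); d/=L; yaw=np.arctan2(-d[0],d[1])
x=np.array([np.cos(yaw),np.sin(yaw)]); c=P.mean(0)+x*.04
K=at("wrist",[(318,356)],.115)[0,:2]
print("L",L,"yaw",yaw,"centre",c,"knob pred",c+.062*x+.12*d,"knob seen",K)
# independent: top camera cradle mask plate edge
yt=np.arctan2(d[1],d[0])
for k in(c+.062*x+.12*d,K): print(go([*k,.106],yt), go([*k,.16],yt))
E
```

```text
L 0.2818475083536639 yaw -0.11657710217774664 centre [ 0.65225052 -0.10841019] knob pred [0.72778729 0.0035639 ] knob seen [0.71181782 0.0008572 ]
[array([-2.404,  0.124,  2.501]), ('dr_z', np.float64(0.117))] [array([-2.405,  0.125,  1.151]), ('dr_z', np.float64(0.117))]
[array([-2.005,  0.056,  2.501]), ('dr_z', np.float64(0.117))] [array([-2.006,  0.057,  1.151]), ('dr_z', np.float64(0.117))]
```

```bash
python3 -m creep '[{"delta_pos":[-1,0.06,0.4],"dr":[0,0,0.117]},{"delta_pos":[-1.5,0.08,0.7],"dr":[0,0,0.117]},{"delta_pos":[-1.5,0.08,0.7],"dr":[0,0,0.117]},{"delta_pos":[-1.5,0.08,0.7],"dr":[0,0,0.117]}]' 0.4 
python3 - <<'E'
from h import *
print(pose()[0])
im=snap("wrist"); cv2.imwrite("pics/w6.png",cv2.resize(im[200:480,200:440],None,fx=2,fy=2)[:,:,::-1])
E
```

```text
clock: 14.35
position: [0.6913, 0.002, 0.177]
ee_rot: [-0.182, -3.135, -0.0]
force: [-0.3, -0.5, 0.6]
gripper_width: 0.405
grasp_force: 0.0
[0.69133735 0.00204062 0.17697936]
```

View pics/w6.png

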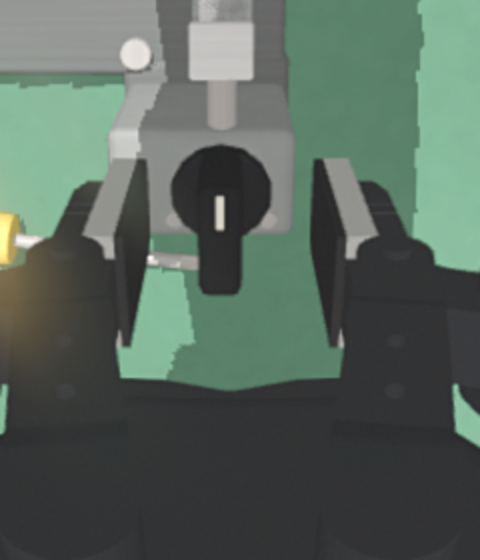

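The disc centre is at about (310,296) full-frame, the bar's far end is at (310,346), and the bar is aligned with the tool x axis.

```bash
python3 - <<'E'
from h import *
print(at("wrist",[(310.5,296.5)],.081), at("wrist",[(310,346)],.115),pose()[1].as_matrix()[:,0])
k=at("wrist",[(310.5,296.5)],.081)[0,:2]; b=at("wrist",[(310,346)],.115)[0,:2]+.018*pose()[1].as_matrix()[:2,0]
print(k,b,go([*((k+b)/2),.1065]))
E
```

```text
[[ 0.72761448 -0.00524562  0.081     ]] [[ 0.74479379 -0.0073428   0.115     ]] [-9.93252589e-01  1.15969657e-01 -5.77756719e-04]
[ 0.72761448 -0.00524562] [ 0.72691524 -0.00525535] [array([-0.911, -0.071,  1.792])]
```

```bash
python3 -m creep '[{"delta_pos":[-0.91,-0.07,0],"dr":[0,0,0]},{"delta_pos":[-0.91,-0.07,0.8],"dr":[0,0,0]},{"delta_pos":[-0.91,-0.07,1.5],"dr":[0,0,0]},{"delta_pos":[-0.91,-0.07,1.83],"dr":[0,0,0]},{"delta_pos":[-0.91,-0.07,1.83],"dr":[0,0,0]}]' 0.35 && python3 -m creep '[{"delta_pos":[0,0,0],"dr":[0,0,0]},{"delta_pos":[0,0,0],"dr":[0,0,0]},{"delta_pos":[0,0,0],"dr":[0,0,0]},{"delta_pos":[0,0,0],"dr":[0,0,0]}]' 0 60
python3 -c "
from h import *
s=status.state();print(s['joints'],s['position'],s['force'],s['gripper_width'],s['grasp_force'])"
```

```text
clock: 14.9
position: [0.7261, -0.006, 0.1029]
ee_rot: [-0.184, -3.133, -0.0]
force: [-0.7, -0.1, 0.6]
gripper_width: 0.351
grasp_force: 0.0
clock: 15.3
position: [0.728, -0.0055, 0.1072]
ee_rot: [0.183, 3.133, 0.002]
force: [-2.4, 5.4, 6.1]
gripper_width: 0.142
grasp_force: 60.8
[-5.86026103e-02  7.07964436e-01  8.58249441e-01  1.12206266e-03
  1.57208578e+00 -1.51248909e+00] [ 0.7279672  -0.00545028  0.10717011] [-2.35564128  5.37831064  6.11081631] 0.14229007285897916 60.829870104789734
```

```bash
python3 -m creep '[{"delta_pos":[0,0,0],"dr":[0,0,-0.14]},{"delta_pos":[0,0,0],"dr":[0,0,-0.28]},{"delta_pos":[0,0,0],"dr":[0,0,-0.42]},{"delta_pos":[0,0,0],"dr":[0,0,-0.56]},{"delta_pos":[0,0,0],"dr":[0,0,-0.7]}]' && python3 -m creep '[{"delta_pos":[0,0,0],"dr":[0,0,-0.14]},{"delta_pos":[0,0,0],"dr":[0,0,-0.28]},{"delta_pos":[0,0,0],"dr":[0,0,-0.42]},{"delta_pos":[0,0,0],"dr":[0,0,-0.56]},{"delta_pos":[0,0,0],"dr":[0,0,-0.66]}]'  && python3 -m creep '[{"delta_pos":[0,0,0],"dr":[0,0,0]},{"delta_pos":[0,0,0],"dr":[0,0,0]}]'
python3 -c "
from h import *
s=status.state();print(s['joints'],s['position'],s['ft_torque'])"
```

```text
clock: 15.8
position: [0.728, -0.0053, 0.1072]
ee_rot: [-0.91, 3.003, 0.001]
force: [-2.9, 4.6, 6.4]
gripper_width: 0.138
grasp_force: 61.0
clock: 16.3
position: [0.728, -0.005, 0.1072]
ee_rot: [-1.834, 2.546, -0.001]
force: [-3.1, 5.8, 6.3]
gripper_width: 0.139
grasp_force: 61.0
clock: 16.5
position: [0.728, -0.0051, 0.1072]
ee_rot: [-1.828, 2.551, -0.001]
force: [-3.2, 4.7, 5.2]
gripper_width: 0.137
grasp_force: 61.0
[-5.83571559e-02  7.07921682e-01  8.58228503e-01  1.91193632e-03
  1.57219951e+00 -2.87280882e+00] [ 0.72796267 -0.00506293  0.10721183] [1.05262489 0.4267938  0.06754842]
```

```bash
python3 -m creep '[{"delta_pos":[0,0,0],"dr":[0,0,0]},{"delta_pos":[0,0,0],"dr":[0,0,0]},{"delta_pos":[0,0,-1],"dr":[0,0,0]},{"delta_pos":[0,0,-2],"dr":[0,0,0]},{"delta_pos":[0,0,-3],"dr":[0,0,0]}]' 0.35 && python3 -m creep '[{"delta_pos":[0,0,0],"dr":[0,0,0.15]},{"delta_pos":[0,0,0],"dr":[0,0,0.3]},{"delta_pos":[0,0,0],"dr":[0,0,0.45]},{"delta_pos":[0,0,0],"dr":[0,0,0.6]},{"delta_pos":[0,0,0],"dr":[0,0,0.74]}]' 0.6 && python3 -m creep '[{"delta_pos":[0,0,0],"dr":[0,0,0.15]},{"delta_pos":[0,0,0],"dr":[0,0,0.3]},{"delta_pos":[0,0,0],"dr":[0,0,0.45]},{"delta_pos":[0,0,0],"dr":[0,0,0.6]},{"delta_pos":[0,0,0],"dr":[0,0,0.74]}]' 
python3 - <<'E'
from h import *
print(pose()[0], go([.45,-.13,.25],0),status.state()["joints"])
im=snap("wrist","w7.png")
E
```

```text
clock: 17.0
position: [0.7271, -0.007, 0.2258]
ee_rot: [1.827, -2.555, 0.001]
force: [0.8, -0.3, 0.4]
gripper_width: 0.35
grasp_force: 0.0
clock: 17.5
position: [0.7274, -0.007, 0.2244]
ee_rot: [-0.77, 3.046, -0.001]
force: [0.0, -0.7, -0.3]
gripper_width: 0.606
grasp_force: 0.0
clock: 18.0
position: [0.7274, -0.007, 0.2244]
ee_rot: [0.383, 3.118, -0.001]
force: [0.6, 0.5, 0.2]
gripper_width: 0.599
grasp_force: 0.0
[ 0.7273806  -0.00700663  0.22437828] [array([ 5.983, -4.663, -0.641]), ('dr_z', np.float64(1.326))] [-6.01833358e-02  6.69123635e-01  6.81824123e-01 -5.61047437e-04
  1.79026795e+00 -1.38645932e+00]
```

View pics/w7.png

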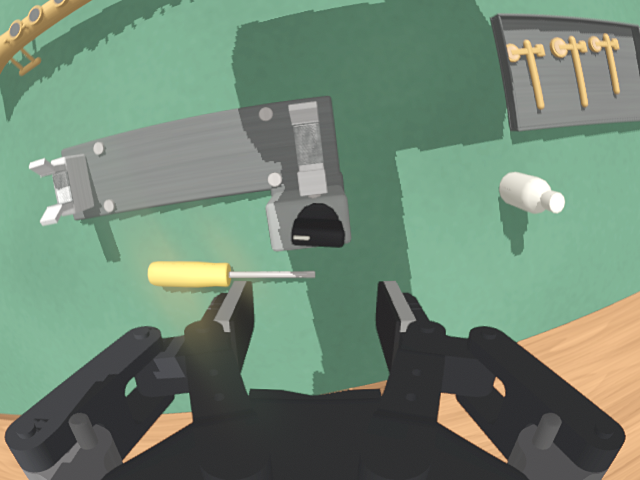

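The knob's bar now lies across, with its mark at (300,238), so it is open. The jaw saddle at (308,150) is clear, and the plate's near edge runs (62,153)–(331,97).

```bash
python3 - <<'E'
from h import *
cal=cams.calibration("wrist")
P=at("wrist",[(62,153),(331,97),(334,190)],.012,cal)[:,:2]; d=P[1]-P[0]; L=np.linalg.norm(d); d/=L; yaw=np.arctan2(-d[0],d[1])
x=np.array([np.cos(yaw),np.sin(yaw)]); print("edge",P,L,yaw,"c",P[:2].mean(0)+.04*x)
# saddle blocks: jaw saddle centre between posts, bell saddle lips
print("jaw saddle top of near post",at("wrist",[(303,103)],.083,cal),at("wrist",[(313,192)],.083,cal))
print("bell lips",at("wrist",[(39,166),(50,214)],.083,cal))
im=snap("top","top1.png")
for m in cams.masks_of("top","sax")[:1]:
    M=m["pixels"]; ys,xs=np.nonzero(M); P=at("top",np.c_[xs,ys],.04)[:,:2]
    t=P[:,1]; lo,hi=np.percentile(t,[.3,99.7]); S=[]
    for a in np.arange(-.30,.06,.02):
        k=abs(t-a)<.005; S.append((P[k,0].min()+P[k,0].max())/2)
        print(round(a,2),np.round([P[k,0].min()*1e3,P[k,0].max()*1e3]),end=" ")
    print(lo,hi,m["p"])
crop=im[140:310,260:480]; cv2.imwrite("pics/top1c.png",cv2.resize(crop,None,fx=3.5,fy=3.5,interpolation=cv2.INTER_CUBIC)[:,:,::-1])
E
```

```text
edge [[ 0.59703198 -0.25301031]
 [ 0.63186131  0.03273073]
 [ 0.7155053   0.0144836 ]] 0.2878559030130107 -0.12129292994740092 c [ 0.65415277 -0.11497962]
jaw saddle top of near post [[0.63757658 0.00747891 0.083     ]] [[ 0.70206773 -0.00179643  0.083     ]]
bell lips [[ 0.6119419  -0.22887384  0.083     ]
 [ 0.65616355 -0.23271227  0.083     ]]
-0.3 [427. 474.] -0.28 [424. 479.] -0.26 [440. 468.] -0.24 [437. 465.] -0.22 [437. 464.] -0.2 [436. 464.] -0.18 [438. 460.] -0.16 [437. 460.] -0.14 [436. 459.] -0.12 [433. 461.] -0.1 [435. 458.] -0.08 [435. 455.] -0.06 [431. 454.] Traceback (most recent call last):
  File "<stdin>", line 13, in <module>
    return umr_minimum(a, axis, None, out, keepdims, initial, where)
ValueError: zero-size array to reduction operation minimum which has no identity
```

```bash
python3 -m creep '[{"delta_pos":[0.7,-0.5,-0.1],"dr":[0,0,0.14]},{"delta_pos":[1.4,-1,-0.2],"dr":[0,0,0.28]},{"delta_pos":[2.1,-1.6,-0.3],"dr":[0,0,0.42]},{"delta_pos":[2.8,-2.1,-0.4],"dr":[0,0,0.56]},{"delta_pos":[3.5,-2.7,-0.4],"dr":[0,0,0.7]}]' 0.7 30 && python3 - <<'E'
from h import *
print(pose()[0], go([.447,-.12,.22],.057))
E
```

```text
clock: 18.65
position: [0.5647, -0.0788, 0.2412]
ee_rot: [1.421, 2.8, 0.001]
force: [-0.4, -0.3, 0.1]
gripper_width: 0.705
grasp_force: 0.0
[ 0.56466749 -0.07884945  0.24120389] [array([ 0.907, -2.982,  0.525]), ('dr_z', np.float64(0.575))]
```

```bash
python3 -m creep '[{"delta_pos":[0.2,-0.8,0.1],"dr":[0,0,0.14]},{"delta_pos":[0.4,-1.6,0.2],"dr":[0,0,0.28]},{"delta_pos":[0.6,-2.4,0.4],"dr":[0,0,0.42]},{"delta_pos":[0.9,-2.98,0.5],"dr":[0,0,0.57]},{"delta_pos":[0.9,-2.98,0.5],"dr":[0,0,0.57]}]' && python3 -m creep '[{"delta_pos":[0,0,0],"dr":[0,0,0]}]' && python3 - <<'E'
from h import *
im=snap("wrist","w8.png");print(pose()[0], go([.447,-.12,.22],.057))
for m in cams.masks_of("wrist","sax")[:1]:
    M=m["pixels"]; ys,xs=np.nonzero(M); P=at("wrist",np.c_[xs,ys],.038)[:,:2]; t=P[:,1]
    print(m["p"],np.percentile(t,[0,100]))
    for a in np.arange(-.36,.11,.03):
        k=abs(t-a)<.004
        if k.any(): print(round(a,2),np.round(P[k,0].min()*1e3),np.round(P[k,0].max()*1e3))
E
```

```text
clock: 19.15
position: [0.4462, -0.1205, 0.22]
ee_rot: [-2.152, -2.288, 0.001]
force: [-0.3, -0.3, 0.8]
gripper_width: 0.698
grasp_force: 0.0
clock: 19.25
position: [0.4485, -0.1201, 0.2209]
ee_rot: [2.145, 2.293, 0.001]
force: [-0.4, 0.5, -0.6]
gripper_width: 0.698
grasp_force: 0.0
[ 0.44895502 -0.1199564   0.22090112] [array([ 0.002, -0.049,  0.022]), ('dr_z', np.float64(0.01))]
0.55 [-0.31269297  0.06597373]
-0.3 441.0 476.0
-0.27 429.0 483.0
-0.24 442.0 479.0
-0.21 440.0 465.0
-0.18 438.0 464.0
-0.15 437.0 462.0
-0.12 436.0 460.0
-0.09 434.0 457.0
-0.06 434.0 456.0
-0.03 432.0 454.0
0.0 430.0 452.0
0.03 412.0 466.0
0.06 411.0 465.0
```

View pics/w8.png

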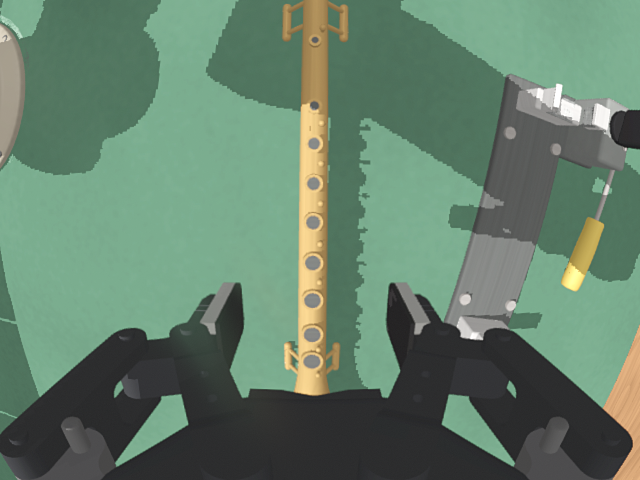

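The sax runs vertically through the view. Narrow-end guards are at (285–347, 5–40), bell guards at (290–338, 343–372), and the jaws straddle the tube.

```bash
python3 - <<'E'
from h import *
cal=cams.calibration("wrist")
for z in(.003,):
    N=at("wrist",[(285,23),(347,22)],z,cal)[:,:2]; B=at("wrist",[(289,357),(338,357)],z,cal)[:,:2]
    print(N,B,np.linalg.norm(N.mean(0)-B.mean(0)), N[1]-N[0],B[1]-B[0])
    n,b=N.mean(0),B.mean(0); u=(n-b)/np.linalg.norm(n-b); o=(n+b)/2-u*.0085; print("origin",o,"u",u,"yaw",np.arctan2(-u[0],u[1]))
    g=o-u*.010; print(go([*g,.10],np.arctan2(-u[0],u[1])))
E
```

```text
[[0.41040159 0.05323133]
 [0.46746232 0.05811916]] [[ 0.4320243  -0.28855926]
 [ 0.48597512 -0.28498065]] 0.34303269344664367 [0.05706072 0.00488783] [0.05395082 0.00357861]
origin [ 0.44946309 -0.1240328 ] u [-0.058501    0.99828735] yaw 0.05853441828629057
[array([-0.354, -0.004,  3.02 ]), ('dr_z', np.float64(0.008))]
```

```bash
python3 -m creep '[{"delta_pos":[-0.35,0,1],"dr":[0,0,0]},{"delta_pos":[-0.35,0,2],"dr":[0,0,0]},{"delta_pos":[-0.35,0,3],"dr":[0,0,0]},{"delta_pos":[-0.35,0,4],"dr":[0,0,0]},{"delta_pos":[-0.35,0,4.4],"dr":[0,0,0]}]' 0.7 28 && python3 -m creep '[{"delta_pos":[0,0,0.26],"dr":[0,0,0]},{"delta_pos":[0,0,0.26],"dr":[0,0,0]}]' && python3 -m creep '[{"delta_pos":[0,0,0],"dr":[0,0,0]},{"delta_pos":[0,0,0],"dr":[0,0,0]},{"delta_pos":[0,0,0],"dr":[0,0,0]},{"delta_pos":[0,0,0],"dr":[0,0,0]},{"delta_pos":[0,0,0],"dr":[0,0,0]}]' 0 27 && python3 -c "
from h import *
s=status.state();print(s['position'],s['force'],s['ft_torque'])" && python3 -m creep '[{"delta_pos":[0,0,-0.15],"dr":[0,0,0]},{"delta_pos":[0,0,-0.3],"dr":[0,0,0]},{"delta_pos":[0,0,-0.3],"dr":[0,0,0]},{"delta_pos":[0,0,-0.3],"dr":[0,0,0]},{"delta_pos":[0,0,-0.3],"dr":[0,0,0]}]' && python3 - <<'E'
from h import *
s=status.state();print(s['position'],s['force'],s['ft_torque'])
cal=cams.calibration("wrist"); im=snap("wrist","w9.png")
E
```

```text
clock: 19.85
position: [0.4479, -0.1327, 0.0401]
ee_rot: [-2.143, -2.29, 0.003]
force: [-0.4, -0.3, 0.5]
gripper_width: 0.7
grasp_force: 0.0
clock: 20.05
position: [0.4493, -0.1335, 0.0329]
ee_rot: [-2.147, -2.291, 0.001]
force: [0.6, 0.6, 0.0]
gripper_width: 0.7
grasp_force: 0.0
clock: 20.55
position: [0.4501, -0.1341, 0.0353]
ee_rot: [2.149, 2.289, 0.002]
force: [-1.7, 0.3, 5.8]
gripper_width: 0.276
grasp_force: 26.6
[ 0.45012405 -0.13409879  0.03527126] [-1.71759168  0.31129064  5.79851134] [0.04643215 0.15690094 0.01277323]
clock: 21.05
position: [0.449, -0.1337, 0.0455]
ee_rot: [-2.15, -2.29, 0.0]
force: [-1.1, 0.1, -4.6]
gripper_width: 0.273
grasp_force: 27.1
[ 0.44897247 -0.13366305  0.04546201] [-1.14812747  0.07978383 -4.59994789] [-0.0694265   0.00951315 -0.03700465]
```

```bash
cat >> h.py <<'E'
def side(o,yaw,verbose=True):
    """scene-camera silhouette of sax on the vertical plane through its axis: (s,z)"""
    snap("scene"); m=cams.masks_of("scene","sax")[0]; M=m["pixels"]; ys,xs=np.nonzero(M)
    c,d=ray("scene",np.c_[xs,ys]); u=np.array([-np.sin(yaw),np.cos(yaw),0]); n=np.array([np.cos(yaw),np.sin(yaw),0])
    O=np.array([o[0],o[1],0]); k=((O-c)@n)/(d@n); P=c+d*k[:,None]; s=(P-O)@u; z=P[:,2]
    rows=[]
    for a in np.arange(-.21,.215,.02):
        q=abs(s-a)<.006
        if q.sum()>5: rows.append((a,z[q].min(),z[q].max()))
    r=np.array(rows); 
    if verbose: print("p",round(m["p"],2),"s range",s.min(),s.max()); print("\n".join("%4d %4d %4d"%tuple(x) for x in np.round(r*1000)))
    return r
E
python3 - <<'E'
from h import *
side((.4485,-.125),.0585)
E
```

```text
p 0.6 s range -0.21793640552555987 0.2272498356442441
-210    4   92
-190   17   80
-170  -18   70
-150  -16   66
-130   29   74
-110   28   74
 -90   28   70
 -70   27   72
 -50   27   67
 -30   26   71
 -10   32   53
  30   27   70
  50   27   66
  70   28   68
  90   30   65
 110   29   62
 130   30   62
 150   31   66
 170   29   60
 190  -20   61
 210  -18   60
```

It came up level on the first trial: the lower edge is within 3 mm end to end, and the lift force is 4.6 N. I'll lift further and check again.

```bash
python3 -m creep '[{"delta_pos":[0,0,-0.25],"dr":[0,0,0]},{"delta_pos":[0,0,-0.5],"dr":[0,0,0]},{"delta_pos":[0,0,-0.75],"dr":[0,0,0]},{"delta_pos":[0,0,-0.75],"dr":[0,0,0]},{"delta_pos":[0,0,-0.75],"dr":[0,0,0]}]' && python3 - <<'E'
from h import *
s=status.state();print(s['position'],s['force'],s['ft_torque'])
r=side((.4485,-.125),.0585,False); print(np.round(r[[2,4,5,6,7,-8,-7,-5,-4,-2]]*1000).astype(int).tolist())
E
```

```text
clock: 21.7
position: [0.4495, -0.1339, 0.0764]
ee_rot: [2.15, 2.29, 0.001]
force: [-0.2, 0.0, -6.1]
gripper_width: 0.276
grasp_force: 27.2
[ 0.44949638 -0.13387515  0.07637577] [-0.1618353   0.04329574 -6.05020725] [-0.15403374  0.0094799   0.01192673]
[[-170, 17, 104], [-130, 60, 101], [-110, 59, 101], [-90, 59, 96], [-70, 62, 99], [70, 60, 98], [90, 60, 91], [130, 61, 89], [150, 60, 93], [190, 11, 87]]
```

```bash
for i in 1 2 3; do python3 -m creep '[{"delta_pos":[0,0,0],"dr":[0,0,0]}]' >/dev/null; python3 -c "
from h import *
s=status.state();print(s['force'].round(2),s['ft_torque'].round(3),s['joints'].round(3))"; done
python3 - <<'E'
from h import *
r=side((.4485,-.125),.0585,False); print(np.round(r[[2,4,5,6,7,-8,-7,-5,-4,-2]]*1000).astype(int).tolist())
E
```

```text
[ 0.03 -0.03 -5.53] [-0.119  0.001 -0.003] [-0.368  0.029  1.78   0.     1.333 -0.431]
[-0.63  0.63 -5.44] [-0.139  0.001  0.017] [-0.368  0.029  1.78   0.     1.333 -0.431]
[ 0.89  0.41 -5.81] [-0.069 -0.02   0.026] [-0.368  0.029  1.78   0.     1.333 -0.431]
[[-170, 17, 100], [-130, 57, 101], [-110, 60, 100], [-90, 59, 96], [-70, 59, 100], [70, 60, 98], [90, 61, 95], [130, 63, 90], [150, 64, 89], [190, 13, 90]]
```

```bash
python3 -m creep '[{"delta_pos":[0,0,-0.4],"dr":[0,0,0]},{"delta_pos":[0,0,-0.9],"dr":[0,0,0]},{"delta_pos":[0,0,-1.5],"dr":[0,0,0]},{"delta_pos":[0,0,-2.0],"dr":[0,0,0]},{"delta_pos":[0,0,-2.2],"dr":[0,0,0]}]' && python3 - <<'E'
from h import *
print(go([.652,-.1255,.17],-.118),status.state()["force"])
E
```

```text
clock: 22.7
position: [0.4501, -0.1341, 0.1661]
ee_rot: [2.148, 2.288, 0.002]
force: [-0.2, -0.5, -5.0]
gripper_width: 0.273
grasp_force: 27.4
[array([-0.103,  5.051, -0.081]), ('dr_z', np.float64(0.181))] [-0.18849108 -0.48344192 -5.02930484]
```

```bash
python3 -m creep '[{"delta_pos":[0,0.4,0],"dr":[0,0,0.02]},{"delta_pos":[0,1.0,0],"dr":[0,0,0.05]},{"delta_pos":[0,1.6,0],"dr":[0,0,0.08]},{"delta_pos":[0,2.2,0],"dr":[0,0,0.11]},{"delta_pos":[0,2.7,0],"dr":[0,0,0.13]}]' && python3 -m creep '[{"delta_pos":[0,0.5,0],"dr":[0,0,0.02]},{"delta_pos":[-0.05,1.1,0],"dr":[0,0,0.04]},{"delta_pos":[-0.1,1.7,0],"dr":[0,0,0.05]},{"delta_pos":[-0.1,2.15,0],"dr":[0,0,0.05]},{"delta_pos":[-0.1,2.3,0],"dr":[0,0,0.05]}]' && python3 -m creep '[{"delta_pos":[0,0,0],"dr":[0,0,0]},{"delta_pos":[0,0,0],"dr":[0,0,0]}]'; python3 - <<'E'
from h import *
print(pose()[0],go([.652,-.1255,.17],-.118),status.state()["force"])
snap("wrist","w10.png")
r=side((.6525,-.116),-.118,False); print(np.round(r*1000).astype(int).tolist())
E
```

```text
clock: 23.2
position: [0.5578, -0.1267, 0.1625]
ee_rot: [-2.294, -2.144, 0.001]
force: [-0.3, 0.3, -5.7]
gripper_width: 0.279
grasp_force: 27.6
clock: 23.7
position: [0.6493, -0.1371, 0.1619]
ee_rot: [-2.346, -2.087, 0.002]
force: [-0.5, -1.1, -5.5]
gripper_width: 0.274
grasp_force: 27.8
clock: 23.9
position: [0.6479, -0.137, 0.1632]
ee_rot: [-2.346, -2.087, 0.001]
force: [-0.8, -0.3, -5.2]
gripper_width: 0.272
grasp_force: 27.8
[ 0.64791582 -0.13703336  0.16316002] [array([ 0.298,  0.067, -0.171]), ('dr_z', np.float64(0.001))] [-0.81862576 -0.34960024 -5.1523115 ]
[[-210, 135, 209], [-190, 102, 195], [-170, 100, 191], [-150, 148, 196], [-130, 149, 190], [-110, 149, 195], [-90, 149, 191], [-70, 151, 189], [-50, 152, 189], [-30, 149, 183], [10, 152, 184], [30, 149, 185], [50, 148, 188], [70, 148, 182], [90, 150, 186], [110, 150, 181], [130, 150, 182], [150, 149, 180], [170, 100, 179], [190, 101, 180], [210, 151, 176]]
```

View pics/w10.png

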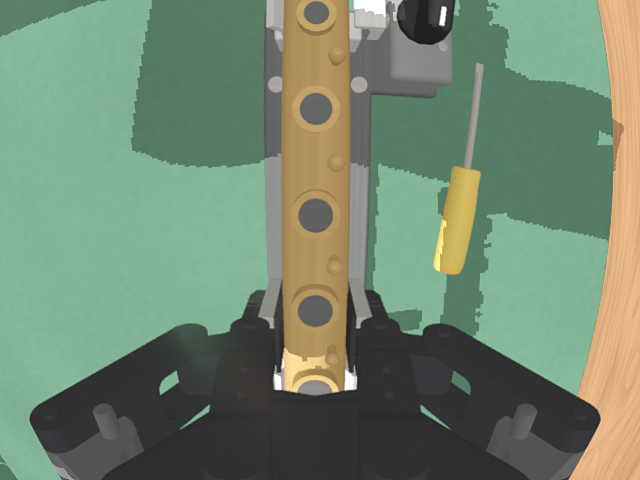

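The sax hangs level along the plate. Plate screws at (276,85) and (359,85) and edges at (267,200) and (370,200) bracket it almost symmetrically. The open knob is at (426,18).

```bash
python3 - <<'E'
from h import *
p,r=pose(); cal=cams.calibration("wrist"); Rm=r.as_matrix()
def loc(px,z): 
    P=at("wrist",px,z,cal); return np.round((P-p)@Rm[:,:2]*1000,1)
print("screws",loc([(276,85),(359,85)],.014)); print("plate edges",loc([(267,200),(370,200)],.012),loc([(267,120),(372,120)],.012))
print("sax edges",loc([(282,200),(349,200)],p[2]),loc([(284,85),(350,85)],p[2]))
print("bell lips",loc([(279,380),(350,380)],.083)); print("disc/knob",loc([(426,18)],.115))
c=np.array([.6525,-.116]); k=np.array([.7273,-.0053]); print("knob tool", (np.r_[k,0]-p)@Rm[:,:2])
E
```

```text
screws [[105.3 -28.5]
 [105.4  32.6]]
plate edges [[ 18.1 -36.6]
 [ 18.1  42.4]] [[ 79.1 -35.5]
 [ 79.3  42.8]]
sax edges [[ 44.5 -11.4]
 [ 44.5  12. ]] [[ 84.3 -10.3]
 [ 84.4  12. ]]
bell lips [[-94.5 -24.8]
 [-94.5  24.4]]
disc/knob [[127.9  54.2]]
knob tool [0.14015363 0.06332194]
```

```bash
python3 -m creep '[{"delta_pos":[0.15,0.05,0],"dr":[0,0,0]},{"delta_pos":[0.27,0.05,0.3],"dr":[0,0,0]},{"delta_pos":[0.27,0.05,0.7],"dr":[0,0,0]},{"delta_pos":[0.27,0.05,1.1],"dr":[0,0,0]},{"delta_pos":[0.27,0.05,1.5],"dr":[0,0,0]}]' && python3 -m creep '[{"delta_pos":[0,0,0.0],"dr":[0,0,0]},{"delta_pos":[0,0,0.15],"dr":[0,0,0]},{"delta_pos":[0,0,0.3],"dr":[0,0,0]},{"delta_pos":[0,0,0.45],"dr":[0,0,0]},{"delta_pos":[0,0,0.45],"dr":[0,0,0]}]'; python3 - <<'E'
from h import *
print(pose()[0],status.state()["force"],go([.652,-.1255,.062],-.118))
E
```

```text
clock: 24.55
position: [0.6511, -0.1265, 0.1012]
ee_rot: [-2.346, -2.087, 0.002]
force: [-0.4, 0.6, -5.6]
gripper_width: 0.273
grasp_force: 27.9
clock: 25.05
position: [0.6514, -0.1266, 0.0848]
ee_rot: [-2.347, -2.087, 0.001]
force: [-0.1, 0.0, -5.2]
gripper_width: 0.272
grasp_force: 27.8
[ 0.65142057 -0.12657402  0.08482542] [-0.06425742  0.01652445 -5.17892073] [array([0.028, 0.012, 0.571]), ('dr_z', np.float64(0.001))]
```

```bash
python3 -m creep '[{"delta_pos":[0.02,0.02,0.15],"dr":[0,0,0]},{"delta_pos":[0.02,0.02,0.3],"dr":[0,0,0]},{"delta_pos":[0.02,0.02,0.42],"dr":[0,0,0]},{"delta_pos":[0.02,0.02,0.5],"dr":[0,0,0]},{"delta_pos":[0.02,0.02,0.5],"dr":[0,0,0]}]' && python3 -m creep '[{"delta_pos":[0,0,0.08],"dr":[0,0,0]},{"delta_pos":[0,0,0.08],"dr":[0,0,0]}]'; python3 - <<'E'
from h import *
print(pose()[0],status.state()["force"],status.state()["ft_torque"])
r=side((.6525,-.116),-.118,False); print(np.round(r*1000).astype(int).tolist())
E
```

```text
clock: 25.55
position: [0.6524, -0.1259, 0.065]
ee_rot: [-2.347, -2.087, 0.001]
force: [0.4, -0.3, -5.4]
gripper_width: 0.275
grasp_force: 27.8
clock: 25.75
position: [0.6527, -0.1259, 0.0626]
ee_rot: [-2.348, -2.088, -0.0]
force: [-0.3, -0.3, -4.8]
gripper_width: 0.276
grasp_force: 27.9
[ 0.65274399 -0.12594273  0.06255334] [-0.32454768 -0.25121035 -4.81602262] [-0.07170532 -0.01569207 -0.02172056]
[[-210, 11, 109], [-190, 28, 98], [-170, -7, 89], [-150, -10, 84], [-130, 44, 86], [-110, 43, 88], [-90, 42, 83], [-70, 43, 89], [-50, 45, 82], [-30, 44, 87], [10, 47, 75], [30, 43, 87], [50, 45, 82], [70, 46, 83], [90, 46, 80], [110, 48, 77], [130, 60, 78], [150, 47, 83], [170, 39, 81], [190, -10, 78], [210, -12, 77]]
```

```bash
python3 -m creep '[{"delta_pos":[0,0,0.04],"dr":[0,0,0]},{"delta_pos":[0,0,0.08],"dr":[0,0,0]},{"delta_pos":[0,0,0.08],"dr":[0,0,0]},{"delta_pos":[0,0,0.08],"dr":[0,0,0]}]' && python3 -m creep '[{"delta_pos":[0,0,0],"dr":[0,0,0]}]'
```

```text
clock: 26.25
position: [0.6535, -0.1261, 0.0623]
ee_rot: [2.346, 2.086, 0.003]
force: [-5.3, 1.1, 6.5]
gripper_width: 0.273
grasp_force: 28.9
clock: 26.35
position: [0.6535, -0.1261, 0.0623]
ee_rot: [2.346, 2.086, 0.003]
force: [-5.5, 0.7, 6.7]
gripper_width: 0.277
grasp_force: 28.9
```

Seated, with the force reversed at z=62 mm. I'll release, rise, and check.

```bash
python3 -m creep '[{"delta_pos":[0,0,0],"dr":[0,0,0]},{"delta_pos":[0,0,0],"dr":[0,0,0]},{"delta_pos":[0,0,0],"dr":[0,0,0]}]' 0.6 && python3 -m creep '[{"delta_pos":[0,0,-0.6],"dr":[0,0,0]},{"delta_pos":[0,0,-1.4],"dr":[0,0,0]},{"delta_pos":[0,0,-2.4],"dr":[0,0,0]},{"delta_pos":[0,0,-3.4],"dr":[0,0,0]},{"delta_pos":[0,0,-3.6],"dr":[0,0,0]}]' && python3 -m creep '[{"delta_pos":[0,0,0],"dr":[0,0,0]}]' 0.4; python3 - <<'E'
from h import *
r=side((.6525,-.116),-.118,False); print(np.round(r*1000).astype(int).tolist())
s=status.state(); print(s["joints"],s["position"]); snap("wrist","w11.png")
print(go([.7273,-.0053,.18],-.118+1.4+np.pi/2-np.pi),go([.7273,-.0053,.18],-.118+1.4-np.pi/2))
E
```

```text
clock: 26.65
position: [0.6529, -0.126, 0.0597]
ee_rot: [2.347, 2.087, 0.001]
force: [0.5, 0.6, -0.7]
gripper_width: 0.597
grasp_force: 0.0
clock: 27.15
position: [0.6545, -0.1264, 0.2104]
ee_rot: [2.341, 2.082, 0.009]
force: [0.2, -0.8, 1.1]
gripper_width: 0.602
grasp_force: 0.0
clock: 27.25
position: [0.6535, -0.1261, 0.2058]
ee_rot: [2.345, 2.085, 0.004]
force: [-0.7, -0.6, -1.1]
gripper_width: 0.445
grasp_force: 0.0
[[-210, 15, 109], [-190, 28, 95], [-170, -10, 86], [-150, -10, 83], [-130, 40, 86], [-110, 43, 85], [-90, 40, 86], [-70, 37, 86], [-50, 40, 81], [-30, 40, 84], [-10, 40, 81], [10, 41, 81], [30, 42, 82], [50, 42, 78], [70, 42, 80], [90, 42, 83], [110, 44, 77], [130, 56, 75], [150, 44, 78], [170, -12, 73], [190, -15, 76], [210, -13, 77]]
[-2.46210925e-01  4.69305839e-01  1.00164302e+00  9.91955214e-05
  1.67319475e+00 -1.29221432e-01] [ 0.65227563 -0.12584899  0.20153864]
[array([3.212, 1.519, 0.517]), ('dr_z', np.float64(0.172))] [array([3.212, 1.519, 0.517]), ('dr_z', np.float64(0.172))]
```

View pics/w11.png

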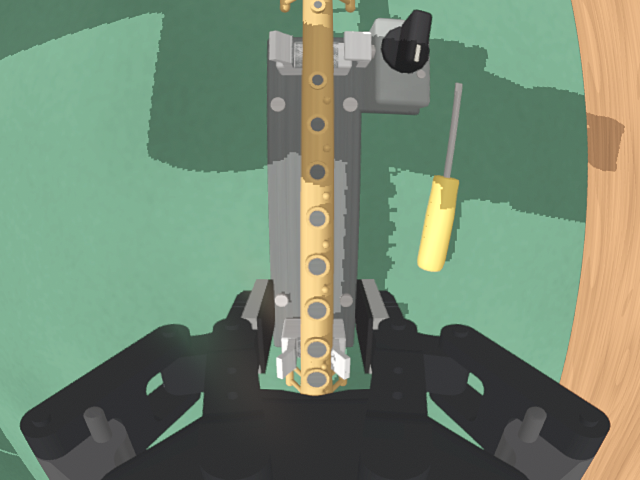

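The sax lies in both saddles. The knob is at (405,45) with its bar pointing towards (422,12), still open. Moving over it to turn it clockwise.

```bash
python3 -m creep '[{"delta_pos":[0.8,0.4,0],"dr":[0,0,0.06]},{"delta_pos":[1.7,0.8,0],"dr":[0,0,0.12]},{"delta_pos":[2.5,1.2,0],"dr":[0,0,0.17]},{"delta_pos":[3.2,1.52,0.2],"dr":[0,0,0.17]},{"delta_pos":[3.2,1.52,0.5],"dr":[0,0,0.17]}]' 0.35 60 && python3 -m creep '[{"delta_pos":[0,0,0],"dr":[0,0,0]},{"delta_pos":[0,0,0],"dr":[0,0,0]}]'; python3 - <<'E'
from h import *
print(pose()[0],go([.7273,-.0053,.106],-.289))
im=snap("wrist"); cv2.imwrite("pics/w12.png",cv2.resize(im[160:440,200:440],None,fx=2,fy=2)[:,:,::-1])
E
```

```text
clock: 27.9
position: [0.7288, -0.0017, 0.1806]
ee_rot: [-2.51, -1.885, 0.002]
force: [-0.1, 0.1, -0.7]
gripper_width: 0.347
grasp_force: 0.0
clock: 28.1
position: [0.7274, -0.0069, 0.1819]
ee_rot: [-2.516, -1.879, 0.004]
force: [0.0, 0.1, 0.2]
gripper_width: 0.351
grasp_force: 0.0
[ 0.72735079 -0.00687652  0.18185596] [array([ 0.039, -0.007,  1.896]), ('dr_z', np.float64(0.001))]
```

View pics/w12.png

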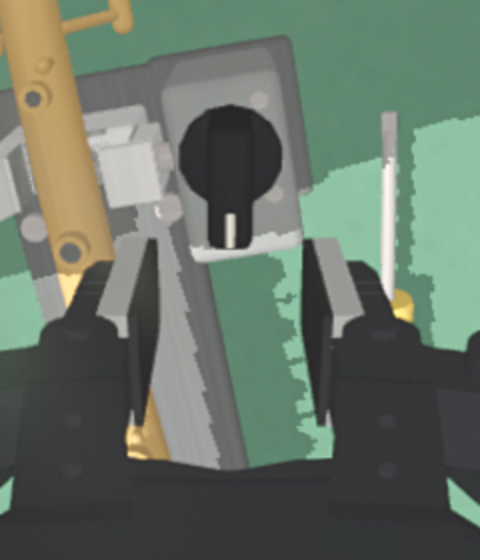

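The bar is aligned with the fingers and centred at about (230,190) in the crop, and the sax is clear of the left finger. Down, grip and turn.

```bash
python3 -m creep '[{"delta_pos":[0.04,0,0.8],"dr":[0,0,0]},{"delta_pos":[0.04,0,1.5],"dr":[0,0,0]},{"delta_pos":[0.04,0,1.88],"dr":[0,0,0]},{"delta_pos":[0.04,0,1.88],"dr":[0,0,0]}]' 0.35 && python3 -m creep '[{"delta_pos":[0,0,0],"dr":[0,0,0]},{"delta_pos":[0,0,0],"dr":[0,0,0]},{"delta_pos":[0,0,0],"dr":[0,0,0]},{"delta_pos":[0,0,0],"dr":[0,0,0]}]' 0 60 && python3 -m creep '[{"delta_pos":[0,0,0],"dr":[0,0,0.14]},{"delta_pos":[0,0,0],"dr":[0,0,0.28]},{"delta_pos":[0,0,0],"dr":[0,0,0.42]},{"delta_pos":[0,0,0],"dr":[0,0,0.56]},{"delta_pos":[0,0,0],"dr":[0,0,0.7]}]' && python3 -m creep '[{"delta_pos":[0,0,0],"dr":[0,0,0.14]},{"delta_pos":[0,0,0],"dr":[0,0,0.28]},{"delta_pos":[0,0,0],"dr":[0,0,0.42]},{"delta_pos":[0,0,0],"dr":[0,0,0.56]},{"delta_pos":[0,0,0],"dr":[0,0,0.7]}]' && python3 -m creep '[{"delta_pos":[0,0,0],"dr":[0,0,0]},{"delta_pos":[0,0,0],"dr":[0,0,0]}]'
```

```text
clock: 28.55
position: [0.7272, -0.0052, 0.1057]
ee_rot: [-2.515, -1.878, 0.006]
force: [-0.4, 0.2, -0.3]
gripper_width: 0.353
grasp_force: 0.0
clock: 28.95
position: [0.7282, -0.0046, 0.1104]
ee_rot: [-2.517, -1.881, 0.001]
force: [-6.5, 0.7, 0.1]
gripper_width: 0.138
grasp_force: 60.0
clock: 29.45
position: [0.7284, -0.005, 0.1105]
ee_rot: [3.011, 0.895, 0.0]
force: [-5.1, -2.5, 0.6]
gripper_width: 0.137
grasp_force: 59.9
clock: 29.95
position: [0.7284, -0.0053, 0.1104]
ee_rot: [3.134, -0.193, 0.0]
force: [-5.4, -2.5, 0.1]
gripper_width: 0.136
grasp_force: 59.9
clock: 30.15
position: [0.7284, -0.0053, 0.1105]
ee_rot: [3.135, -0.184, 0.001]
force: [-5.8, -2.3, 0.6]
gripper_width: 0.139
grasp_force: 59.9
```

```bash
python3 -m creep '[{"delta_pos":[0,0,0],"dr":[0,0,0]},{"delta_pos":[0,0,0],"dr":[0,0,0]},{"delta_pos":[0,0,-0.8],"dr":[0,0,0]},{"delta_pos":[0,0,-1.8],"dr":[0,0,0]},{"delta_pos":[0,0,-2.8],"dr":[0,0,0]}]' 0.4 && python3 -m creep '[{"delta_pos":[0,0,-0.5],"dr":[0,0,0]},{"delta_pos":[0,0,-0.5],"dr":[0,0,0]},{"delta_pos":[0,0,-0.5],"dr":[0,0,0]}]' && python3 - <<'E'
from h import *
print(pose()[0]); a=snap("wrist"); 
r=side((.6525,-.116),-.118,False); print(np.round(r*1000).astype(int).tolist())
t=snap("top"); hsv=cv2.cvtColor(t,cv2.COLOR_RGB2HSV)
for m in cams.masks_of("top","key1"): print(m["pixel"],np.median(hsv[m["pixels"]],0)[0],at("top",[m["pixel"]],.006)[0,:2])
x=np.vstack([cv2.resize(t[130:330,130:480],(640,366)),a[120:350]]); cv2.imwrite("pics/fin.png",x[:,:,::-1]); print(x.shape)
E
```

```text
clock: 30.65
position: [0.7285, -0.0043, 0.2227]
ee_rot: [-3.136, 0.182, -0.002]
force: [-0.2, -0.3, 0.7]
gripper_width: 0.397
grasp_force: 0.0
clock: 30.95
position: [0.7287, -0.0043, 0.2405]
ee_rot: [-3.136, 0.182, -0.002]
force: [-0.1, 0.5, -0.6]
gripper_width: 0.398
grasp_force: 0.0
[ 0.72866764 -0.00432138  0.24050841]
[[-210, 15, 109], [-190, 31, 98], [-170, -10, 89], [-150, -11, 84], [-130, 40, 89], [-110, 43, 89], [-90, 42, 82], [-70, 42, 90], [-50, 42, 82], [-30, 42, 87], [-10, 46, 83], [10, 44, 88], [30, 44, 88], [50, 44, 81], [70, 44, 83], [90, 46, 83], [110, 45, 77], [150, 47, 80], [170, -8, 79], [190, -12, 78], [210, -13, 80]]
[205.0, 209.1] 20.0 [0.61676723 0.30447436]
[130.3, 275.5] 137.0 [0.43691145 0.48032526]
[168.6, 211.1] 20.0 [0.60828528 0.39870656]
[229.0, 208.7] 20.0 [0.61990004 0.24208112]
[123.0, 330.9] 139.0 [0.29823057 0.48369928]
(596, 640, 3)
```

View pics/fin.png

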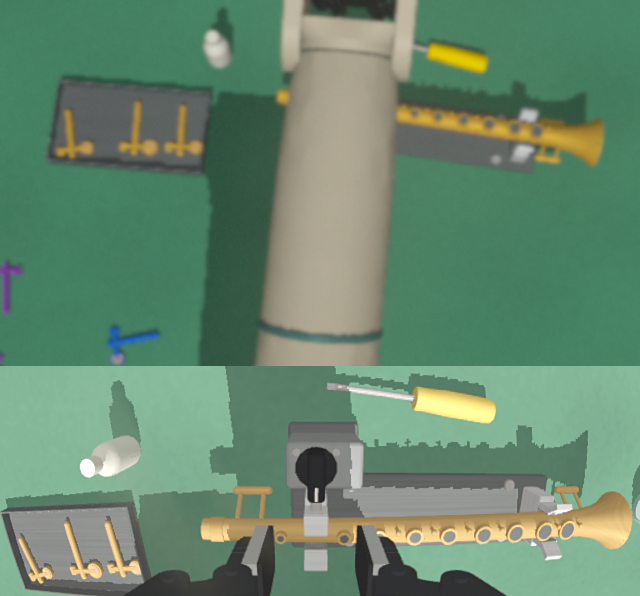

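In the final view the knob is locked, with its bar across the sax axis at (317,480) and the jaw over the tube at (316,520). The sax is in both saddles. The three keys are inside the tin, one of them knocked aside but well within the walls, and the bystanders are in place.

```bash
python3 -c "
from h import *
print(job.sign_off())"
```

```text
the job is handed in; nothing more can be done
None
```

I handed the job in at about 31 s on the robot clock: all three brass keys are in the tin, the sax came up level and lies in both saddles bell-away, the knob is turned back to locked, and the last view shows the bottle and screwdriver undisturbed; I did not recheck the jar, and the hand-in gave no verdict.

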